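Stow the tape measure and hang the lift-off gate of a supply bin

TASK

Put the tape measure that is in the way into the open-topped supply bin. Take the bin's lift-off gate out of the sloped stand and hang it, swung wide open, with both its hinge sockets fully down on the bin's two upright pins, then swing it shut against the bin's front. Leave everything else on the table standing where it is.

Things in the scene. Friction and masses are not known exactly. Their poses are not given: they have to be found in the camera images.
- bin: fixed open-topped grey metal bin, 155 deep (x) x 192 wide (y) x 125 mm high, open front facing -x. Origin on the table under the vertical axis of its two hinge pins (front left corner); x to its back, y to its left, z up. Inside: x 8 to 156, y -180 to -3 mm, floor 14 mm up. Left wall begins at x = 20, right wall at x = 7 mm: its front edge is the gate's stop
- pin_low (a point): foot of the lower hinge pin, 20 mm above the table; the gate's lower socket rests here. Pin 8 mm thick, 18 mm tall, round tip, on a bracket end of radius 8 mm
- pin_up (a point): foot of the upper hinge pin (same size), 99 mm above the table, on a 10 mm thick bracket that juts forward from the left wall: the gate's lower socket cannot come down past it. Bring the gate in from the front with its lower edge 40 to 66 mm above the table (both sockets then stand just above their pins), then lower it
- bin_in (a point): middle of the bin's inner floor, 14 mm above the table
- stand: fixed grey sloped stand, base 130 x 112 x 10 mm, slot along its x axis. Origin on the table under the slot floor (24 mm up). The gate waits in it leaning 0.52 rad (30 degrees) from vertical, top toward the stand's -y. The cheek under the gate runs 85 mm up the slope, the one above it 38 mm: draw the gate about 90 mm straight along the slope to free it; its top 50 mm is clear
- gate: loose grey gate, about 0.6 kg: panel x -184 to -14, y -5 to 5, z 0 to 135 mm. Origin on the axis of its two sockets at its lower edge; x from panel to sockets, z up along the axis. Grip it across its 10 mm thickness by the top edge. Hung, its origin is at pin_low; axes along the bin's, it is open at a right angle; turned a further +90 degrees about z it is shut. Turns freely with 2 degrees of sag; left open or shut, it stays
- socket_low (a point): mouth of the gate's lower socket, at the gate's origin. Sockets are steel blocks 22 x 22 x 20 mm with 11 mm through holes, undersides at z = 0 and z = 80 mm of the gate
- socket_up (a point): point on the socket axis, 79 mm above the gate's origin; meets pin_up when hung (the upper socket's mouth lies 1 mm higher)
- gate_top (a point): middle of the gate's top edge, (-99, 0, 135) mm in the gate's frame
- gate_edge (a point): point near the gate's free edge, (-180, 0, 67.5) mm in the gate's frame; shut, it is at x = 0, y = -180 mm in the bin's frame
- tape_measure: yellow and black tape measure standing upright on the table in front of the bin, in the way of the gate, 35 (x) x 70 (y) x 60 mm high; origin at the middle of its underside; grip across its 35 mm (its x axis)
- glue_stick: bystander: red and white glue stick standing upright, 29 mm across, 89 mm high; origin at its underside
- correction: bystander: small brown bottle standing upright, 33 mm across, 102 mm high; origin at its underside
- coffee_mug: bystander: mug, 92 x 127 x 95 mm with its handle; origin at its underside
Things that resemble listed ones, but are neither listed nor needed, are in the scene too. Of the things that look like the gate, the larger one is meant.

How it is judged (in metres and radians):
On the way:
1. the gate hangs on both pins, open by at least about 50 degrees (horizontal distance between socket_low and pin_low below 0.005 m and horizontal distance between socket_up and pin_up below 0.006 m and z of socket_low in the frame of bin below 0.025 m and z of socket_up in the frame of bin below 0.105 m and angle between gate's own z axis and vertical below 0.12 rad and x of gate_edge in the frame of bin below -0.14 m), for 0.2 s.
At the end, for the whole second after the job is handed in: the gate hangs with both sockets down on the pins (within 5 mm, tilted under 0.12 rad), shut to within 15 mm at its free edge; the tape measure is inside the bin; both are at rest (horizontal distance between socket_low and pin_low below 0.005 m and horizontal distance between socket_up and pin_up below 0.006 m and z of socket_low in the frame of bin below 0.025 m and z of socket_up in the frame of bin below 0.105 m and angle between gate's own z axis and vertical below 0.12 rad and x of gate_edge in the frame of bin above -0.015 m and y of gate_edge in the frame of bin below -0.15 m and x of tape_measure in the frame of bin between 0.008 and 0.156 m and y of tape_measure in the frame of bin between -0.18 and -0.003 m and z of tape_measure in the frame of bin below 0.085 m and linear speed of each of gate, tape_measure below 0.02 m/s); the robot touches nothing.
It fails at once if the glue stick is knocked over or shifted more than 40 mm (angle between glue_stick's own z axis and vertical above 0.5 rad or distance of glue_stick from where it was at the start of the episode above 0.04 m).
It fails at once if the small bottle is knocked over or shifted more than 40 mm (angle between correction's own z axis and vertical above 0.5 rad or distance of correction from where it was at the start of the episode above 0.04 m).
It fails at once if the coffee mug is knocked over or shifted more than 40 mm (angle between coffee_mug's own z axis and vertical above 0.5 rad or distance of coffee_mug from where it was at the start of the episode above 0.04 m).
It also fails if it takes over 69 s, if anything falls off the work surface, if the arm or the gripper's body presses on something with over 40 N, if the wrist force passes 120 N, or if a joint passes its speed limit or range.

ROBOT

A 6-joint arm with a two-finger parallel gripper is mounted at the origin on a cart in front of the work surface, level with it; the furniture and walls round the work are solid. World frame = base frame: x ahead of the robot, y to its left, z up, the work surface at z = 0. Lengths are in m, angles in degrees, forces in N, time in s.
With the tool pointing down it reaches from about 0.375 to 0.9 m from the base axis. Payload 3.1 kg.
Tool frame: the origin (TCP) lies on the centre line of the jaws, within the pads' length; the fingertips stand 14 mm ahead of it and the grasp point (between the pads) lies 5 mm behind it (bot.tips_ahead is the distance from the TCP to the fingertips, in m); z points along the fingers, y is the line along which they close (so a half turn about z gives the same grasp; the last joint's range is limited). The gripper opens to 87 mm and grips with 3 to 60 N. Pads are 19 mm wide; open, the fingers measure 117 mm over their backs; the gripper's body (75 mm by 190 mm) begins 51 mm behind the grasp point.
Start: joints at [-75.602, 30.224, 82.088, -0, 67.689, -10.227], TCP at [0.26, -0.568, 0.237] pointing down, gripper open.
Joint ranges: [-176.69, 176.69], [-43.24, 126.21], [12.49, 139.97], [-82, 262], [0, 151.66], [-163.58, 163.58]. Speed limits (degrees/s): [159.86, 159.86, 180, 180, 180, 180].

INTERFACE

Orientations are given as a 3x3 rotation matrix whose columns are the frame's x, y, z axes.
In Python, from rig import bot gives the robot as it stands.
- The arm moves only by the tool play_rows, never from a script. Its argument "moves" is a list that holds one entry, the list of rows, each a list of 6 numbers: the shift along the tool's x, y, z in mm, then the turn, a rotation vector about the tool's x, y, z in rad. A call has 1 to 5 rows; each row shifts and turns the commanded pose from where the row before left it, along the tool's axes as they then stand; what a row does not reach is not made up. A row lasts 1/10 s, in which the tool goes at most 50 mm and 8.59 degrees, less where a joint would pass 70% of its speed; a pose out of reach is approached as far as the arm can. A call with a gripper value outside its range is refused whole. "fingers" is the opening, from -1 (shut) to 1 (fully open), set as the call begins (left out, the last holds). The fingers move at their own pace and stop on an object; the grip force is fixed at half the most. Time passes only in rows, so rows that do not move let the fingers close. It gives the time, the measured TCP pose, the force, the opening and the grip force at its end, in the units of the state.
- bot.read_state(): the state, without advancing time (a new reading comes with each control period).
- bot.capture(name): name is "scene" or "top"; returns a dict with "image" (420x560x3 uint8, blue, green, red), "fx", "fy", "cx", "cy" (pixels), "R" (3x3) and "t" (3): a world point X has camera coordinates R X + t. Camera axes: x right, y down, z forward; pixel columns grow to the right and rows downward; lengths in m; the calibration is good to about 2 mm. A picture is of the moment at which its call begins. There is no depth.
- bot.hand_in(): hands the job in; it is judged then, once.
Trained networks look in a picture, given as the dict that the camera call returned (one of the last four; its "shot" number tells which), for a name from the list of things; names that differ only in an ending like _2 or _b are one class to them, and where a whole thing is asked for, a point or a joint stands for the part that bears it (a point fixed in the world has none). Each returns a list of dicts, best first, with "confidence" (0 to 1); they miss things now and then, are a little off and sometimes report something else, mostly with a low value. They report only what shows in the picture. A call takes as long as a camera call. They do not tell look-alikes from the thing itself.
- bot.search_frame(picture, query): "centre" ([column, row] in pixels, amid what is visible of it).
- bot.silhouettes(picture, query): "pixels" (420x560 bool, what is visible of it) and "centre" ([column, row] in pixels, amid what is visible of it).
- bot.pinpoint(picture, query): "centre" ([column, row] in pixels: a listed point, or the origin of a listed thing).
The state is a dict: "time_s": time; "joint_positions": joint angles; "qvel": joint speeds; "tau": joint torques, N m; "position": TCP position; "tcp_rot": TCP orientation; "force": force on the tool from outside, world axes, zero at the start; "moment": the same for the moment, N m; "opening": opening from 0.0 (shut) to 1.0 (fully open); "grasp_force": force on a finger pad.
Only numpy, scipy, OpenCV 4.12 (cv2) and the standard library are available. Lean on these libraries where they do the work, as an engineer would, in place of code of your own. Each camera call takes 0.05 s, during which the arm holds its last target. There are 200 camera calls.

## Working session

There is one attempt and no reset: what is moved stays moved. The work goes in short steps, Python scripts to look and compute and a tool call to move; the robot and the scene stay as the last step left them, time stands still between calls to the robot, and variables do not carry over. Pictures are saved under pics/ and viewed, at most 10 in all, crops included, and the job is handed in when it is done.

Besides the shell and the picture viewer there is one more tool, called in YAML: its name, and indented under it one key for each argument. play_rows: Moves the arm, as the interface text tells. Its arguments: {"type":"object","properties":{"moves":{"type":"array","items":{"type":"array","items":{"type":"array","items":{"type":"number"}}}},"fingers":{"type":"number"}},"required":["moves"]}

```bash
ls; mkdir -p pics; cat > h.py <<'E'
import numpy as np, cv2
from rig import bot
def ray(c,px):
    d=np.array([(px[0]-c['cx'])/c['fx'],(px[1]-c['cy'])/c['fy'],1.]); R=np.array(c['R']);t=np.array(c['t'])
    return -R.T@t, R.T@d
def atz(c,px,z):
    o,d=ray(c,px); return o+d*(z-o[2])/d[2]
def tri(cs,pxs):
    A=[];b=[]
    for c,p in zip(cs,pxs):
        o,d=ray(c,p); d=d/np.linalg.norm(d); P=np.eye(3)-np.outer(d,d); A.append(P); b.append(P@o)
    A=np.vstack(A);b=np.hstack(b); x=np.linalg.lstsq(A,b,rcond=None)[0]
    return x, np.linalg.norm(A@x-b)
def proj(c,X):
    p=np.array(c['R'])@np.array(X)+np.array(c['t']); return np.array([c['fx']*p[0]/p[2]+c['cx'],c['fy']*p[1]/p[2]+c['cy']])
E
python3 - <<'E'
from h import *
a=bot.capture('scene'); b=bot.capture('top')
for n,c in(('scene',a),('top',b)):
    cv2.imwrite(f'pics/{n}0.png',c['image']); R=np.array(c['R']); print(n,-R.T@np.array(c['t']),R[2],c['fx'])
names=['pin_low','pin_up','bin_in','bin','stand','gate','socket_low','socket_up','gate_top','gate_edge','tape_measure','glue_stick','correction','coffee_mug']
for q in names:
    for n,c in(('s',a),('t',b)):
        print(q,n,[(np.round(r['centre'],1).tolist(),round(r['confidence'],2)) for r in bot.pinpoint(c,q)[:4]])
E
```

```text
pics
scene [-0.29491954 -0.76074031  0.74576033] [ 0.62425834  0.60458962 -0.49474531] 425.15079523466585
top [ 0.25741434 -0.0028767   1.57334941] [ 0.16506393 -0.00571759 -0.9862663 ] 448.13219922444875
pin_low s [([313.0, 238.4], 0.93), ([275.3, 217.7], 0.36)]
pin_low t [([287.3, 189.3], 0.87), ([188.8, 189.9], 0.43)]
pin_up s [([310.8, 215.4], 0.69)]
pin_up t []
bin_in s [([351.1, 244.7], 0.82)]
bin_in t [([314.5, 167.0], 0.77), ([317.7, 219.9], 0.48)]
bin s [([317.1, 243.8], 0.62), ([235.2, 199.4], 0.47)]
bin t [([287.4, 190.7], 0.55)]
stand s [([237.1, 206.1], 0.86), ([353.1, 244.6], 0.3)]
stand t [([189.0, 192.1], 0.95)]
gate s [([249.6, 188.9], 0.52)]
gate t [([157.0, 264.6], 0.83), ([180.8, 166.3], 0.63)]
socket_low s [([246.7, 190.6], 0.62)]
socket_low t [([155.8, 264.5], 0.88), ([175.8, 166.2], 0.58), ([284.6, 189.7], 0.56)]
socket_up s [([256.1, 177.9], 0.87)]
socket_up t [([187.8, 156.7], 0.92)]
gate_top s [([252.8, 174.2], 0.83)]
gate_top t [([204.1, 177.2], 0.94), ([139.6, 228.9], 0.9)]
gate_edge s [([235.1, 200.3], 0.64), ([315.6, 213.3], 0.51)]
gate_edge t [([119.7, 241.0], 0.68), ([205.7, 208.1], 0.65)]
tape_measure s [([318.8, 273.9], 0.77), ([248.9, 237.1], 0.25)]
tape_measure t [([315.1, 220.5], 0.54)]
glue_stick s [([272.3, 215.0], 0.65)]
glue_stick t [([228.3, 179.9], 0.52)]
correction s [([246.5, 234.3], 0.8)]
correction t [([235.0, 218.2], 0.57)]
coffee_mug s [([389.3, 298.9], 0.43)]
coffee_mug t [([371.0, 208.5], 0.81)]
```

```bash
python3 - <<'E'
import cv2
a=cv2.imread('pics/scene0.png');b=cv2.imread('pics/top0.png')
cv2.imwrite('pics/sc.png',cv2.resize(a[130:360,180:480],(780,598),interpolation=cv2.INTER_CUBIC))
cv2.imwrite('pics/tc.png',cv2.resize(b[100:310,100:400],(800,560),interpolation=cv2.INTER_CUBIC))
E
```

```text
(no output)
```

View pics/sc.png

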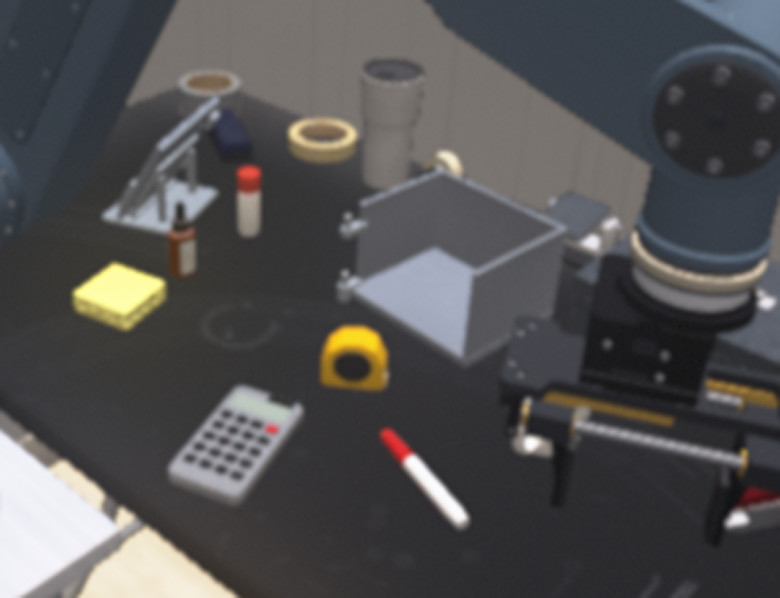

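View pics/tc.png

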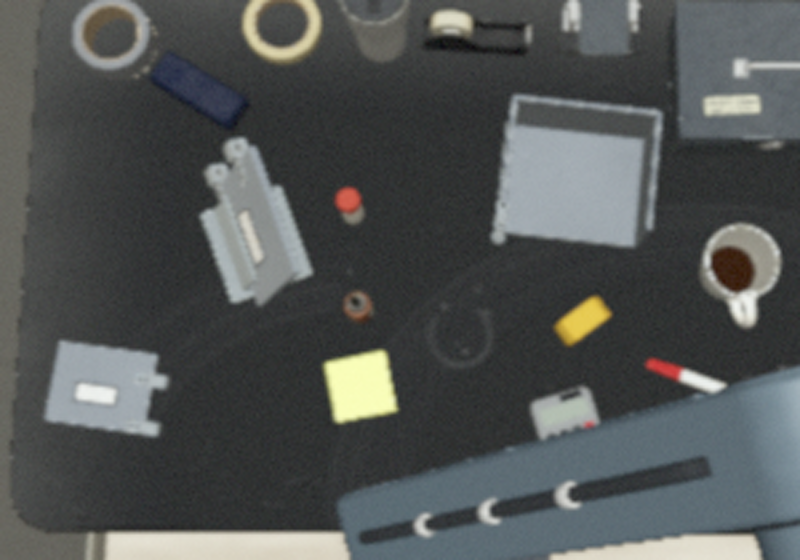

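The scene crop shows the tape measure at full-frame px (316,270) and the bin at about (350,240) with its two pins at (313,238) and (311,216). The gate leans in the stand at about (250,185) in the scene picture and (196,180) in the top picture.

Gate candidates are the panel in the stand, top picture (196,180), and the small plate lying flat at (138,245). I choose the one in the stand, since it is larger, leaning and has its sockets at the +x end. Tape candidates are the yellow and black block at (318,220) and the yellow note pad at (235,245). I choose the block.

```bash
cat >> h.py <<'E'
def minrect(m):
    c=max(cv2.findContours(m.astype(np.uint8),cv2.RETR_EXTERNAL,cv2.CHAIN_APPROX_NONE)[0],key=cv2.contourArea)
    return cv2.minAreaRect(c)
E
python3 - <<'E'
from h import *
a=bot.capture('scene'); b=bot.capture('top')
P={}
for q,i in dict(pin_low=0,bin_in=0,socket_up=0,gate_top=0,stand=0,glue_stick=0,correction=0,coffee_mug=0,tape_measure=0).items():
    ps=bot.pinpoint(a,q); pt=bot.pinpoint(b,q)
    if ps and pt:
        x,e=tri([a,b],[ps[0]['centre'],pt[0]['centre']]); print(q,x.round(4),'res',round(e,4), 'scene',np.round(ps[0]['centre'],1),'top',np.round(pt[0]['centre'],1))
for q,z in (('pin_low',.02),('bin_in',.014),('stand',.0),('tape_measure',0),('glue_stick',0),('correction',0),('coffee_mug',0)):
    for n,c in(('s',a),('t',b)):
        r=bot.pinpoint(c,q)
        if r: print(q,n,atz(c,r[0]['centre'],z).round(4))
r=bot.pinpoint(a,'pin_up'); 
if r: print('pin_up s',atz(a,r[0]['centre'],.099))
for q in('tape_measure','gate','bin','stand'):
  for n,c in(('s',a),('t',b)):
    for r in bot.silhouettes(c,q)[:2]:
        m=r['pixels']; print(q,n,round(r['confidence'],2),m.sum(),np.round(minrect(m)[0],1),cv2.boxPoints(minrect(m)).round(1).tolist())
np.savez('top0.npz',img=b['image']);
big=cv2.resize(b['image'][140:225,165:225],None,fx=9,fy=7,interpolation=cv2.INTER_CUBIC)
big=cv2.resize(b['image'][145:220,165:265],(800,600),interpolation=cv2.INTER_CUBIC)
cv2.imwrite('pics/gatecrop.png',big)
E
```

```text
pin_low [ 0.5788 -0.0494  0.0076] res 0.0009 scene [308.9 240.7] top [283.6 189.3]
bin_in [ 0.6526 -0.1638  0.0133] res 0.009 scene [350.4 244.7] top [317.  167.5]
socket_up [0.4505 0.2395 0.1883] res 0.1874 scene [257.1 178.3] top [159.8 246.4]
gate_top [0.5083 0.312  0.1524] res 0.181 scene [253.8 176.1] top [141.7 228.1]
stand [0.5698 0.2818 0.0076] res 0.0121 scene [239.9 205.7] top [189.1 193.2]
glue_stick [ 0.6137  0.1496 -0.0057] res 0.0024 scene [271.5 217.9] top [228.7 179.9]
correction [ 0.4767  0.1295 -0.0069] res 0.0074 scene [245.1 235.4] top [234.3 216.8]
coffee_mug [ 0.5145 -0.3714 -0.0069] res 0.001 scene [385.9 302.9] top [373.5 208. ]
tape_measure [ 0.4729 -0.1672  0.0044] res 0.0007 scene [315.9 272.4] top [317.  218.9]
pin_low s [ 0.5647 -0.0617  0.02  ]
pin_low t [ 0.5757 -0.0485  0.02  ]
bin_in s [ 0.6456 -0.1611  0.014 ]
bin_in t [ 0.657  -0.1685  0.014 ]
stand s [0.5858 0.2876 0.    ]
stand t [0.5646 0.2885 0.    ]
tape_measure s [ 0.478  -0.1639  0.    ]
tape_measure t [ 0.4732 -0.1673  0.    ]
glue_stick s [0.6054 0.1436 0.    ]
glue_stick t [0.6137 0.148  0
[... 1132 characters left out ...]
844, 184.10000610351562], [405.70001220703125, 221.60000610351562], [377.70001220703125, 279.5]]
bin t 0.8 3001 [316.6 165.4] [[284.79998779296875, 189.89999389648438], [290.29998779296875, 135.0], [348.29998779296875, 140.8000030517578], [342.79998779296875, 195.6999969482422]]
bin t 0.61 94 [234. 215.] [[229.0, 210.0], [239.0, 210.0], [239.0, 220.0], [229.0, 220.0]]
stand s 0.93 536 [243.3 207.6] [[220.39999389648438, 213.3000030517578], [251.6999969482422, 185.5], [266.29998779296875, 202.0], [235.0, 229.8000030517578]]
stand t 0.68 545 [185.9 192.7] [[173.8000030517578, 176.60000610351562], [185.5, 172.5], [198.10000610351562, 208.8000030517578], [186.39999389648438, 212.89999389648438]]
```

View pics/gatecrop.png

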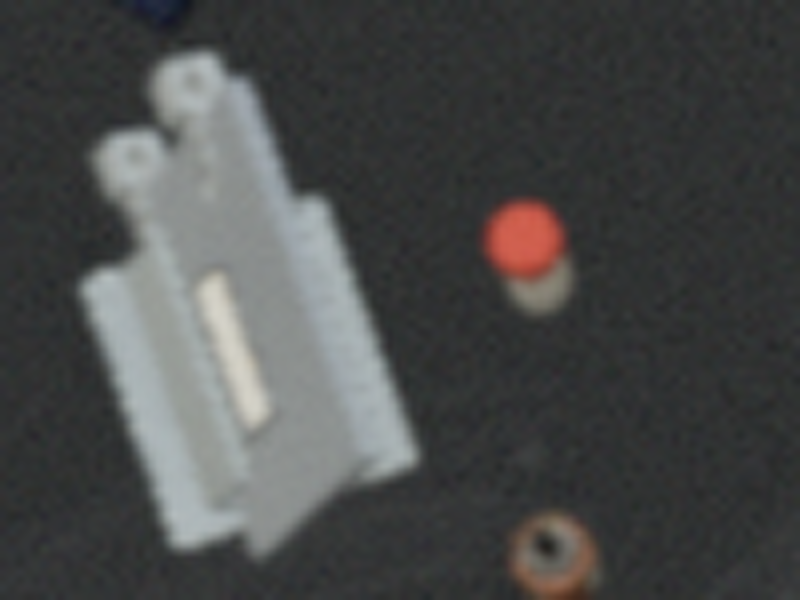

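The crop shows the chosen gate leaning in the stand: two socket blocks at the +x end, px (188.8,155) and (181.3,164.4), and a label amid the panel. The stand base corners are clear. The larger panel is confirmed as the one here.

```bash
python3 - <<'E'
from h import *
b=bot.capture('top'); a=bot.capture('scene')
co=[atz(b,p,.010) for p in((175.6,180.6),(188.1,213.5),(216.9,202.75),(205,170))]
co=np.array(co); print(co.round(4)); n=np.linalg.norm
print('x len',n(co[0]-co[1]),n(co[3]-co[2]),'y len',n(co[0]-co[3]),n(co[1]-co[2]),'c',co.mean(0)); d=co[0]-co[1]+co[3]-co[2]; e=co[0]-co[3]+co[1]-co[2]; print('yaw',np.degrees(np.arctan2(d[1],d[0])),np.degrees(np.arctan2(e[1],e[0]))-90)
t=np.array([atz(b,p,.06)for p in((307.2,221.6),(323.2,209.6),(329.4,217.9),(313.4,229.9))]); print(t.round(4),t.mean(0)); d=t[1]-t[0]; print('tape long dir',np.degrees(np.arctan2(d[1],d[0])),n(d),n(t[2]-t[1]))
top=cv2.resize(b['image'][128:200,270:360],(560,448),interpolation=cv2.INTER_CUBIC)
A=cv2.resize(b['image'][130:200,275:355],(640,560),interpolation=cv2.INTER_CUBIC)
cv2.imwrite('pics/bint.png',A)
cv2.imwrite('pics/bins.png',cv2.resize(a['image'][185:285,295:428],(798,600),interpolation=cv2.INTER_CUBIC))
E
```

```text
[[0.6082 0.3362 0.01  ]
 [0.4898 0.2878 0.01  ]
 [0.5285 0.1873 0.01  ]
 [0.6474 0.2326 0.01  ]]
x len 0.12797854984092955 0.12723887392475564 y len 0.11084084425539485 0.1077078852740011 c [0.56848659 0.26096514 0.01      ]
yaw 21.547600112862426 20.88707678244276
[[ 0.4556 -0.1275  0.06  ]
 [ 0.4971 -0.1827  0.06  ]
 [ 0.4685 -0.2034  0.06  ]
 [ 0.4273 -0.1483  0.06  ]] [ 0.4621224  -0.16549418  0.06      ]
tape long dir -53.05050368148582 0.06908070195400706 0.03530035211792957
```

View pics/bint.png

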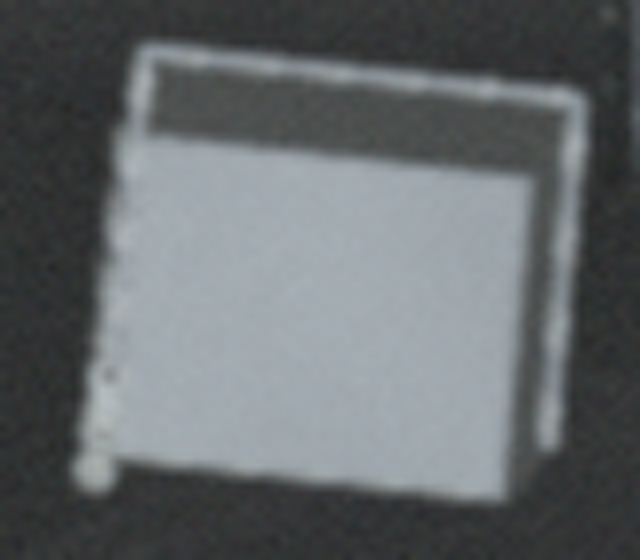

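View pics/bins.png

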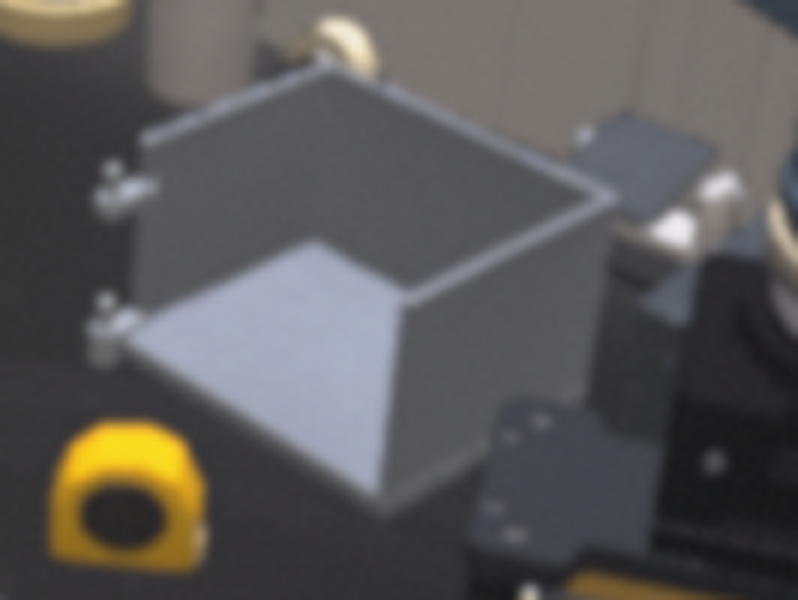

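The two crops show the bin. The upper pin and bracket end are at top px (286.5,188.4). In the scene picture the pin tips are at about (313.2,213) and (312.4,234.6). The rim corners and front floor edge are clear.

```bash
python3 - <<'E'
from h import *
b=bot.capture('top'); a=bot.capture('scene')
T=lambda u,v:(275+(u+.5)/8-.5,130+(v+.5)/8-.5)
S=lambda u,v:(295+(u+.5)/6-.5,185+(v+.5)/6-.5)
print('pin top', atz(b,T(95,470),.1),atz(b,T(95,470),.11))
for n,p,z in(('tipU',S(112,167),.115),('footU',S(112,190),.099),('tipL',S(107,298),.036),('footL',S(106,320),.02)): print(n,atz(a,p,z).round(4))
print('tri',tri([a,b],[S(112,190),T(95,470)]))
E1=lambda p,q:np.degrees(np.arctan2(*(p-q)[[1,0]]))
bl,br,fr=[atz(b,T(*p),.125) for p in((135,45),(590,90),(548,450))]
print('rim',bl,br,fr,np.linalg.norm(bl-br),np.linalg.norm(fr-br),E1(bl,br)-90,E1(br,fr))
f=[atz(b,T(*p),.014) for p in((115,460),(505,500),(530,178),(150,135))]; print('floor',np.round(f,4),E1(f[0],f[1])-90,E1(f[3],f[2])-90,E1(f[2],f[1]))
s=[atz(a,S(*p),z) for p,z in(((325,62),.125),((615,197),.125),((408,300),.125),((145,138),.125),((380,498),.014),((130,340),.014))]; print('scene',np.round(s,4),E1(s[0],s[1])-90,E1(s[1],s[2]),E1(s[0],s[3]),E1(s[5],s[4])-90)
E
```

```text
pin top [ 0.56275864 -0.05572695  0.1       ] [ 0.56068619 -0.05536824  0.11      ]
tipU [ 0.5788 -0.0612  0.115 ]
footU [ 0.5829 -0.0588  0.099 ]
tipL [ 0.5811 -0.061   0.036 ]
footL [ 0.5841 -0.0587  0.02  ]
tri (array([ 0.56744619, -0.06118649,  0.10501852]), np.float64(0.01120372436800184))
rim [ 0.74012707 -0.07221294  0.125     ] [ 0.72118402 -0.26336792  0.125     ] [ 0.56659545 -0.24201092  0.125     ] 0.192091293392516 0.15605687324575107 -5.659410991921973 -7.865840343961599
floor [[ 0.5851 -0.0677  0.014 ]
 [ 0.5676 -0.2407  0.014 ]
 [ 0.7154 -0.2552  0.014 ]
 [ 0.7349 -0.0841  0.014 ]] -5.799972082577327 -6.482166097968346 -5.604417826038681
scene [[ 0.7327 -0.0788  0.125 ]
 [ 0.7159 -0.2638  0.125 ]
 [ 0.5667 -0.2462  0.125 ]
 [ 0.5995 -0.0648  0.125 ]
 [ 0.5653 -0.2455  0.014 ]
 [ 0.5857 -0.0741  0.014 ]] -5.170417148993906 -6.717299192147224 -6.004594187224608 -6.789836487033014
```

```bash
cat >> h.py <<'E'
from scipy.spatial.transform import Rotation as Ro, Slerp
def down(yaw_y):  # tool pointing down, tool y along world heading yaw_y (deg)
    y=np.array([np.cos(np.radians(yaw_y)),np.sin(np.radians(yaw_y)),0]); z=np.array([0,0,-1.]); return np.column_stack([np.cross(y,z),y,z])
def near(R,R0):  # choose half turn about z closest to R0
    R2=R@np.diag([-1,-1,1.]); f=lambda A:Ro.from_matrix(R0.T@A).magnitude(); return R if f(R)<=f(R2) else R2
def rows(p0,R0,p1,R1,n=None,rest=0):
    p0,p1=np.array(p0),np.array(p1); rv=Ro.from_matrix(R0.T@R1).as_rotvec()
    need=int(np.ceil(max(np.linalg.norm(p1-p0)/.0495,np.linalg.norm(rv)/.148,1))); n=max(n or need,need)
    out=[]
    for i in range(n):
        Rc=R0@Ro.from_rotvec(rv*i/n).as_matrix()
        out.append([*(round(float(v),1) for v in 1000*Rc.T@(p1-p0)/n),*(round(float(v),3) for v in rv/n)])
    for i in range(0,n,5): print(out[i:i+5])
    return p1,R1
PIN=np.array([.579,-.0595]); BY=-6.2
E
python3 - <<'E'
from h import *
b=bot.capture('top'); s=bot.read_state(); print(s['position'],np.round(s['tcp_rot'],3).tolist(),s['force'])
yaw=np.radians(21.3); ex=np.array([np.cos(yaw),np.sin(yaw),0]); ey=np.array([-ex[1],ex[0],0]); gz=-ey*.5+np.array([0,0,.866]); gy=np.cross(gz,ex)
T=lambda u,v:(165+(u+.5)/8-.5,145+(v+.5)/8-.5)
for n,px,g in(('upS',T(190,82),(0,0,.1)),('loS',T(133,155),(0,0,.02)),('top',(204.1,177.2),(-.099,0,.135)),('topcornerSock',T(243,75),(-.014,-.005,.135)),('botcorner far',T(258,560),(-.184,.0,.135))):
    off=g[0]*ex+g[1]*gy+g[2]*gz; X=atz(b,px,.024+off[2]); print(n,X.round(4),'origin',(X-off).round(4))
p,R=np.array(s['position']),np.array(s['tcp_rot'])
Rt=near(down(37),R)
p,R=rows(p,R,[.468,-.166,.13],Rt); print()
p,R=rows(p,R,[.468,-.166,.047],Rt)
E
```

```text
[ 0.26044464 -0.56814143  0.23655689] [[0.909, 0.417, -0.0], [0.417, -0.909, -0.0], [-0.0, 0.0, -1.0]] [ 0.42234163 -0.45174767 -0.24482151]
upS [0.6747 0.275  0.1106] origin [0.6565 0.3216 0.024 ]
loS [0.6612 0.3121 0.0413] origin [0.6576 0.3214 0.024 ]
top [0.5905 0.2151 0.1409] origin [0.6583 0.314  0.024 ]
topcornerSock [0.6698 0.2479 0.1384] origin [0.6568 0.3199 0.024 ]
botcorner far [0.4669 0.2353 0.1409] origin [0.6138 0.365  0.024 ]
[[35.6, -27.9, 10.7, 0.0, 0.0, 0.135], [31.5, -32.5, 10.7, 0.0, 0.0, 0.135], [26.9, -36.4, 10.7, 0.0, 0.0, 0.135], [21.7, -39.7, 10.7, 0.0, 0.0, 0.135], [16.1, -42.3, 10.7, 0.0, 0.0, 0.135]]
[[10.3, -44.1, 10.7, 0.0, 0.0, 0.135], [4.2, -45.1, 10.7, 0.0, 0.0, 0.135], [-1.9, -45.2, 10.7, 0.0, 0.0, 0.135], [-8.0, -44.5, 10.7, 0.0, 0.0, 0.135], [-13.9, -43.1, 10.7, 0.0, 0.0, 0.135]]

[[0.0, 0.0, 41.5, 0.0, 0.0, 0.0], [0.0, 0.0, 41.5, 0.0, 0.0, 0.0]]
```

play_rows:
  moves:
    - [[35.6, -27.9, 10.7, 0, 0, 0.135], [31.5, -32.5, 10.7, 0, 0, 0.135], [26.9, -36.4, 10.7, 0, 0, 0.135], [21.7, -39.7, 10.7, 0, 0, 0.135], [16.1, -42.3, 10.7, 0, 0, 0.135]]
  fingers: 1

```text
time_s: 4.4
position: [0.3646, -0.3656, 0.1829]
tcp_rot: [[0.969, -0.249, 0.001], [-0.249, -0.969, -0.001], [0.001, 0.0, -1.0]]
force: [-0.1, 0.4, -1.1]
opening: 1.002
grasp_force: 0.0
```

play_rows:
  moves:
    - [[10.3, -44.1, 10.7, 0, 0, 0.135], [4.2, -45.1, 10.7, 0, 0, 0.135], [-1.9, -45.2, 10.7, 0, 0, 0.135], [-8, -44.5, 10.7, 0, 0, 0.135], [-13.9, -43.1, 10.7, 0, 0, 0.135]]

```text
time_s: 4.9
position: [0.4661, -0.1675, 0.1303]
tcp_rot: [[0.61, -0.792, 0.001], [-0.792, -0.61, -0.001], [0.001, -0.0, -1.0]]
force: [-0.1, -0.2, 0.2]
opening: 1.001
grasp_force: 0.0
```

play_rows:
  moves:
    - [[0, 0, 0, 0, 0, 0], [0, 0, 0, 0, 0, 0]]

```text
time_s: 5.1
position: [0.4656, -0.1681, 0.1304]
tcp_rot: [[0.618, -0.786, -0.0], [-0.786, -0.618, -0.0], [0.0, 0.0, -1.0]]
force: [0.1, -0.3, 0.9]
opening: 0.999
grasp_force: 0.0
```

```bash
python3 - <<'E'
from h import *
s=bot.read_state(); print(s['time_s'],s['position'],np.round(s['joint_positions'],1),s['opening'])
c=bot.capture('scene'); print([(r['centre'],r['confidence']) for r in bot.pinpoint(c,'tape_measure')[:2]])
b=bot.capture('top')
for r in bot.silhouettes(b,'tape_measure')[:1]: print(r['confidence'],r['centre'],r['pixels'].sum())
rows(s['position'],np.array(s['tcp_rot']),[.468,-.166,.047],down(-143))
print(proj(c,s['position']),proj(c,[.468,-.166,.03]))
cv2.imwrite('pics/t1.png',cv2.resize(c['image'][180:330,230:430],(800,600)))
E
```

```text
5.1 [ 0.46561255 -0.16814295  0.13039563] [-32.8  30.  106.2  -0.   43.8 109. ] 0.9988384059531606
[([313.7, 275.1], 0.67)]
[[-0.1, -1.6, 41.7, 0.0, -0.0, 0.01], [-0.1, -1.6, 41.7, 0.0, -0.0, 0.01]]
[316.69032631 236.10915141] [314.74237679 265.69998832]
```

View pics/t1.png

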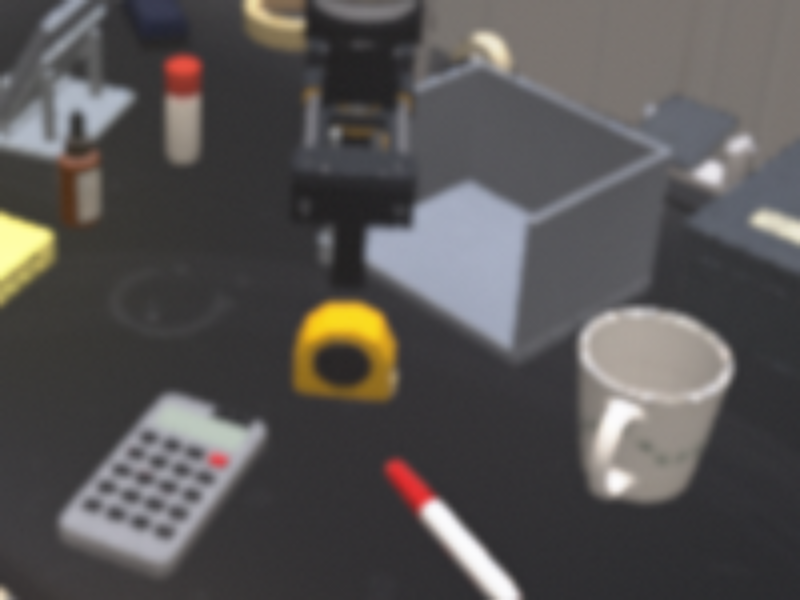

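The fingers stand over the tape measure, which is at px (316,267), aligned across its 35 mm. I descend, grip and lift.

play_rows:
  moves:
    - [[0, -2, 42, 0, 0, 0], [0, -1, 41, 0, 0, 0], [0, 0, 0, 0, 0, 0]]

```text
time_s: 5.6
position: [0.4641, -0.1665, 0.0431]
tcp_rot: [[0.613, -0.79, -0.009], [-0.79, -0.613, 0.006], [-0.01, 0.004, -1.0]]
force: [-1.1, -0.2, -0.7]
opening: 1.0
grasp_force: 0.0
```

play_rows:
  moves:
    - [[0, 0, 0, 0, 0, 0], [0, 0, 0, 0, 0, 0], [0, 0, 0, 0, 0, 0], [0, 0, 0, 0, 0, 0], [0, 0, 0, 0, 0, 0]]
  fingers: -1

```text
time_s: 6.1
position: [0.4682, -0.1674, 0.0488]
tcp_rot: [[0.615, -0.789, 0.002], [-0.789, -0.615, -0.001], [0.003, -0.001, -1.0]]
force: [-0.4, 0.5, 0.1]
opening: 0.632
grasp_force: 0.0
```

play_rows:
  moves:
    - [[0, 0, 0, 0, 0, 0], [0, 0, 0, 0, 0, 0], [0, 0, -20, 0, 0, 0], [0, 0, -45, 0, 0, 0], [0, 0, -48, 0, 0, 0]]

```text
time_s: 6.6
position: [0.4662, -0.1662, 0.1603]
tcp_rot: [[0.615, -0.789, -0.004], [-0.789, -0.615, 0.003], [-0.005, 0.002, -1.0]]
force: [1.0, -0.5, -1.7]
opening: 0.359
grasp_force: 29.9
```

play_rows:
  moves:
    - [[0, 0, -40, 0, 0, 0], [0, 0, -10, 0, 0, 0]]

```text
time_s: 6.8
position: [0.4696, -0.1681, 0.2145]
tcp_rot: [[0.615, -0.788, 0.007], [-0.788, -0.615, -0.005], [0.008, -0.003, -1.0]]
force: [0.8, -0.2, -2.2]
opening: 0.359
grasp_force: 29.9
```

```bash
python3 - <<'E'
from h import *
s=bot.read_state(); print(s['time_s'],s['position'],s['opening'],s['grasp_force'],s['force'])
a=np.radians(BY); t=PIN+np.array([[np.cos(a),-np.sin(a)],[np.sin(a),np.cos(a)]])@[.080,-.092]; print(t)
p,R=rows(s['position'],np.array(s['tcp_rot']),[*t,.215],down(-143+47)); print(); rows(p,R,[*t,.080],R)
E
```

```text
6.8 [ 0.46960962 -0.16812826  0.2145223 ] 0.35910139761517795 29.93628147756681 [ 0.79243085 -0.23102642 -2.16010285]
[ 0.64859614 -0.15960184]
[[17.2, -24.4, 0.1, 0.0, -0.001, -0.134], [20.3, -21.9, 0.1, 0.0, -0.001, -0.134], [23.1, -19.0, 0.1, 0.0, -0.001, -0.134], [25.4, -15.7, 0.0, 0.0, -0.001, -0.134], [27.3, -12.2, 0.0, 0.0, -0.001, -0.134]]
[[28.6, -8.4, -0.0, 0.0, -0.001, -0.134]]

[[0.0, 0.0, 45.0, 0.0, 0.0, 0.0], [0.0, 0.0, 45.0, 0.0, 0.0, 0.0], [0.0, 0.0, 45.0, 0.0, 0.0, 0.0]]
```

play_rows:
  moves:
    - [[17.2, -24.4, 0, 0, 0, -0.134], [20.3, -21.9, 0, 0, 0, -0.134], [23.1, -19, 0, 0, 0, -0.134], [25.4, -15.7, 0, 0, 0, -0.134], [27.3, -12.2, 0, 0, 0, -0.134]]

```text
time_s: 7.3
position: [0.6167, -0.1592, 0.2083]
tcp_rot: [[0.973, -0.231, -0.004], [-0.231, -0.973, 0.002], [-0.004, -0.001, -1.0]]
force: [1.2, -0.3, -2.1]
opening: 0.362
grasp_force: 29.9
```

play_rows:
  moves:
    - [[28.6, -8.4, 0, 0, 0, -0.134], [0, 0, 20, 0, 0, 0], [0, 0, 40, 0, 0, 0], [0, 0, 40, 0, 0, 0], [0, 0, 25, 0, 0, 0]]

```text
time_s: 7.8
position: [0.6433, -0.157, 0.0802]
tcp_rot: [[0.995, -0.104, -0.008], [-0.104, -0.995, 0.003], [-0.008, -0.003, -1.0]]
force: [-0.6, -0.2, -2.3]
opening: 0.36
grasp_force: 29.9
```

play_rows:
  moves:
    - [[0, 0, 5, 0, 0, 0], [0, 0, 3, 0, 0, 0], [0, 0, 0, 0, 0, 0]]

```text
time_s: 8.1
position: [0.6445, -0.1578, 0.0765]
tcp_rot: [[0.995, -0.104, -0.005], [-0.104, -0.995, 0.002], [-0.005, -0.001, -1.0]]
force: [-1.8, 0.4, 0.4]
opening: 0.361
grasp_force: 29.9
```

play_rows:
  moves:
    - [[0, 0, 0, 0, 0, 0], [0, 0, 0, 0, 0, 0], [0, 0, 0, 0, 0, 0]]
  fingers: 0.3

```text
time_s: 8.4
position: [0.6468, -0.1586, 0.0773]
tcp_rot: [[0.995, -0.104, 0.001], [-0.104, -0.995, -0.0], [0.001, 0.0, -1.0]]
force: [0.6, 0.4, 0.3]
opening: 0.549
grasp_force: 0.0
```

play_rows:
  moves:
    - [[0, 0, -25, 0, 0, 0], [0, 0, -45, 0, 0, 0], [0, 0, -50, 0, 0, 0], [0, 0, -50, 0, 0, 0], [0, 0, -20, 0, 0, 0]]

```text
time_s: 8.9
position: [0.6493, -0.1595, 0.2739]
tcp_rot: [[0.994, -0.104, 0.01], [-0.104, -0.995, -0.004], [0.011, 0.003, -1.0]]
force: [-0.2, -1.6, 0.5]
opening: 0.648
grasp_force: 0.0
```

```bash
cat >> h.py <<'E'
yaw=np.radians(21.3); gx=np.array([np.cos(yaw),np.sin(yaw),0]); sy=np.array([-gx[1],gx[0],0]); gz=-sy*.5+np.array([0,0,.866]); gy=np.cross(gz,gx); GO=np.array([.657,.3205,.024])
RG=np.column_stack([np.cross(-gy,-gz),-gy,-gz])   # tool at stand: y=-gy, z=-gz
E
python3 - <<'E'
from h import *
s=bot.read_state(); print(s['time_s'],s['position'],np.round(s['joint_positions'],1),s['opening'],s['grasp_force'],s['force'])
print(RG.round(3))
g=lambda zg: GO-.099*gx+zg*gz   # grasp line
print('top',g(.135)); pre=g(.135+.045); fin=g(.115)   # TCP
c=bot.capture('top'); r=bot.pinpoint(c,'gate_top'); print([(x['centre'],x['confidence']) for x in r],proj(c,g(.135)))
r=bot.pinpoint(bot.capture('scene'),'tape_measure'); print(r[:1])
p,R=rows(s['position'],np.array(s['tcp_rot']),pre+[0,0,.06],RG); print(); p,R=rows(p,R,pre,RG);print(); rows(p,R,fin,RG)
E
```

```text
8.9 [ 0.64929549 -0.15946503  0.27394657] [-23.4  31.4  73.4   0.   74.5  72.6] 0.6478247575685052 0.0 [-0.24213227 -1.55613357  0.49375405]
[[ 0.932  0.315 -0.182]
 [ 0.363 -0.807  0.466]
 [ 0.    -0.5   -0.866]]
top [0.58928203 0.22164897 0.14091   ]
[([140.1, 230.5], 0.85), ([203.0, 178.0], 0.56)] [202.09573907 177.57025705]
[{'centre': [350.8, 243.6], 'confidence': 0.61}]
[[-11.2, -44.1, 4.0, 0.065, -0.017, -0.058], [-8.5, -44.3, 7.0, 0.065, -0.017, -0.058], [-5.8, -44.2, 10.0, 0.065, -0.017, -0.058], [-3.1, -43.7, 13.0, 0.065, -0.017, -0.058], [-0.3, -42.9, 15.8, 0.065, -0.017, -0.058]]
[[2.4, -41.7, 18.5, 0.065, -0.017, -0.058], [5.1, -40.2, 21.1, 0.065, -0.017, -0.058], [7.7, -38.4, 23.6, 0.065, -0.017, -0.058]]

[[0.0, 15.0, 26.0, -0.0, 0.0, 0.0], [0.0, 15.0, 26.0, -0.0, 0.0, 0.0]]

[[0.0, 0.0, 32.5, -0.0, 0.0, 0.0], [0.0, 0.0, 32.5, -0.0, 0.0, 0.0]]
```

play_rows:
  moves:
    - [[-11, -44, 4, 0.065, -0.017, -0.058], [-8.5, -44, 7, 0.065, -0.017, -0.058], [-6, -44, 10, 0.065, -0.017, -0.058], [-3, -44, 13, 0.065, -0.017, -0.058], [0, -43, 16, 0.065, -0.017, -0.058]]

```text
time_s: 9.6
position: [0.6124, 0.0684, 0.2447]
tcp_rot: [[0.98, 0.171, -0.102], [0.195, -0.928, 0.317], [-0.041, -0.331, -0.943]]
force: [0.5, 0.3, -0.1]
opening: 0.654
grasp_force: 0.0
```

play_rows:
  moves:
    - [[2.4, -41.7, 18.5, 0.065, -0.017, -0.058], [5, -40, 21, 0.065, -0.017, -0.058], [7.7, -38.4, 23.6, 0.065, -0.017, -0.058], [0, 0, 0, 0, 0, 0], [0, 0, 0, 0, 0, 0]]

```text
time_s: 10.1
position: [0.593, 0.202, 0.2329]
tcp_rot: [[0.931, 0.308, -0.197], [0.366, -0.804, 0.469], [-0.014, -0.508, -0.861]]
force: [-0.0, -0.4, -0.8]
opening: 0.648
grasp_force: 0.0
```

```bash
python3 - <<'E'
from h import *
s=bot.read_state(); print(s['time_s'],s['position'],np.round(s['joint_positions'],1),s['opening'],s['force'])
g=lambda zg: GO-.099*gx+zg*gz
p,R=rows(s['position'],np.array(s['tcp_rot']),g(.18),RG,n=3); print(); rows(p,R,g(.115),RG,n=3)
E
```

```text
10.1 [0.5929586  0.20198462 0.23285127] [-4.  35.2 80.1 27.4 80.8 56.4] 0.6479299718883907 [-0.04252747 -0.373524   -0.75987026]
[[1.5, 9.8, 14.7, -0.003, 0.005, -0.002], [1.4, 9.7, 14.7, -0.003, 0.005, -0.002], [1.3, 9.7, 14.8, -0.003, 0.005, -0.002]]

[[0.0, 0.0, 21.7, -0.0, 0.0, 0.0], [0.0, 0.0, 21.7, -0.0, 0.0, 0.0], [0.0, 0.0, 21.7, -0.0, 0.0, 0.0]]
```

play_rows:
  moves:
    - [[1.5, 10, 15, -0.003, 0.005, -0.002], [1.5, 10, 15, -0.003, 0.005, -0.002], [1.3, 9.5, 14.5, -0.003, 0.005, -0.002], [0, 0, 15, 0, 0, 0], [0, 0, 20, 0, 0, 0]]

```text
time_s: 10.6
position: [0.5938, 0.2155, 0.1513]
tcp_rot: [[0.933, 0.315, -0.174], [0.36, -0.807, 0.468], [0.007, -0.499, -0.866]]
force: [0.3, -0.3, -0.0]
opening: 0.649
grasp_force: 0.0
```

play_rows:
  moves:
    - [[0, 0, 15, 0, 0, 0], [0, 0, 10, 0, 0, 0], [0, 0, 5, 0, 0, 0], [0, 0, 0, 0, 0, 0], [0, 0, 0, 0, 0, 0]]

```text
time_s: 11.1
position: [0.5885, 0.2305, 0.1264]
tcp_rot: [[0.932, 0.318, -0.175], [0.362, -0.806, 0.468], [0.008, -0.499, -0.866]]
force: [0.3, -0.9, 0.4]
opening: 0.649
grasp_force: 0.0
```

```bash
python3 - <<'E'
from h import *
s=bot.read_state(); print(s['time_s'],s['position'],np.round(s['tcp_rot'],3).tolist(),s['opening'],s['force'])
d=np.array(s['position'])-GO; print('tcp in gate',d@gx,d@gy,d@gz)
c=bot.capture('scene'); b=bot.capture('top')
cv2.imwrite('pics/g1.png',np.hstack([cv2.resize(c['image'][130:260,200:300],(400,520),interpolation=2),cv2.resize(b['image'][140:240,150:227],(400,520),interpolation=2)]))
E
```

```text
11.1 [0.58849896 0.23054221 0.12643621] [[0.932, 0.318, -0.175], [0.362, -0.806, 0.468], [0.008, -0.499, -0.866]] 0.6485012435308757 [ 0.29523079 -0.9184539   0.43495154]
tcp in gate -0.09649909809024795 0.00018490294055820963 0.11817466066420014
```

View pics/g1.png

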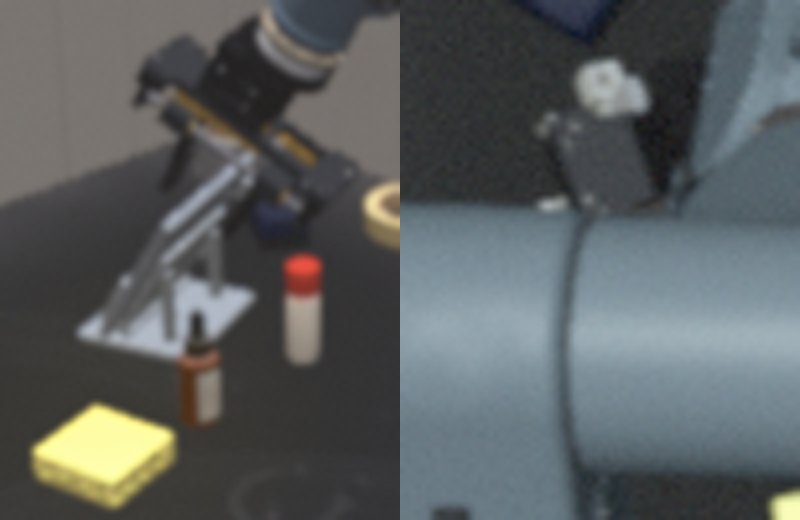

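The picture shows the gate's top edge between the open fingers, with the arm clear of the bottle and the glue stick. I go a little deeper, close, and draw the gate up the slope.

play_rows:
  moves:
    - [[0, 0, 3, 0, 0, 0], [0, 0, 2, 0, 0, 0]]

```text
time_s: 11.4
position: [0.5872, 0.2329, 0.1218]
tcp_rot: [[0.932, 0.317, -0.175], [0.362, -0.806, 0.468], [0.007, -0.5, -0.866]]
force: [-1.4, 0.0, 0.4]
opening: 0.654
grasp_force: 0.0
```

play_rows:
  moves:
    - [[0, 0, 0, 0, 0, 0], [0, 0, 0, 0, 0, 0], [0, 0, 0, 0, 0, 0], [0, 0, 0, 0, 0, 0], [0, 0, 0, 0, 0, 0]]
  fingers: -1

```text
time_s: 11.9
position: [0.5871, 0.233, 0.1217]
tcp_rot: [[0.932, 0.317, -0.176], [0.362, -0.806, 0.468], [0.007, -0.5, -0.866]]
force: [0.4, -0.8, -0.2]
opening: 0.277
grasp_force: 0.0
```

play_rows:
  moves:
    - [[0, 0, 0, 0, 0, 0], [0, 0, 0, 0, 0, 0]]

```text
time_s: 12.1
position: [0.5874, 0.2323, 0.1213]
tcp_rot: [[0.932, 0.318, -0.175], [0.363, -0.807, 0.466], [0.007, -0.498, -0.867]]
force: [0.1, -0.6, -1.7]
opening: 0.112
grasp_force: 30.1
```

```bash
python3 - <<'E'
from h import *
s=bot.read_state(); print(s['time_s'],s['position'],np.round(s['tcp_rot'],3).tolist(),s['opening'],s['grasp_force'],s['force'],s['moment'])
d=np.array(s['position'])-GO; print('tcp in gate',d@gx,d@gy,d@gz)
E
```

```text
12.1 [0.58736096 0.232311   0.12127497] [[0.932, 0.318, -0.175], [0.363, -0.807, 0.466], [0.007, -0.498, -0.867]] 0.11235195490740696 30.086034864652902 [ 0.11646888 -0.57649224 -1.72004005] [-0.54664336 -0.33083947 -0.04175119]
tcp in gate -0.09691685044041237 -0.00061059377881814 0.1126743552348968
```

play_rows:
  moves:
    - [[0, 0, -10, 0, 0, 0], [0, 0, -20, 0, 0, 0], [0, 0, -25, 0, 0, 0], [0, 0, -25, 0, 0, 0], [0, 0, -25, 0, 0, 0]]

```text
time_s: 12.6
position: [0.6049, 0.1827, 0.2122]
tcp_rot: [[0.932, 0.316, -0.178], [0.363, -0.807, 0.466], [0.004, -0.499, -0.867]]
force: [-0.0, 0.1, -7.7]
opening: 0.113
grasp_force: 30.0
```

play_rows:
  moves:
    - [[0, 0, -20, 0, 0, 0], [0, 0, -10, 0, 0, 0], [0, 0, 0, 0, 0, 0]]

```text
time_s: 12.9
position: [0.6115, 0.1687, 0.2391]
tcp_rot: [[0.932, 0.317, -0.173], [0.361, -0.807, 0.467], [0.008, -0.498, -0.867]]
force: [0.2, 0.1, -6.7]
opening: 0.11
grasp_force: 30.0
```

```bash
python3 - <<'E'
from h import *
s=bot.read_state(); print(s['time_s'],s['position'],np.round(s['tcp_rot'],3).tolist(),s['opening'],s['grasp_force'],s['force'],s['moment'],np.round(s['joint_positions'],1))
# hung-open pose: tool y heading BY-90; gate offset (-.097,0,.1127)
b=np.radians(BY); bx=np.array([np.cos(b),np.sin(b),0])
pin=np.array([*PIN,0.])
RH=down(BY-90)
t=lambda back,z: pin-bx*(.097+back)+np.array([0,0,z+.1127])
p=np.array(s['position']);R=np.array(s['tcp_rot'])
m=p+[0,0,.07]
p,R=rows(p,R,[.47,.05,.29],RH); print(); p,R=rows(p,R,t(.06,.10),RH)
print(t(.06,.10),RH.round(3))
E
```

```text
12.9 [0.61154019 0.16873559 0.23912996] [[0.932, 0.317, -0.173], [0.361, -0.807, 0.467], [0.008, -0.498, -0.867]] 0.10957332260797584 30.01779596088454 [ 0.17030852  0.08734117 -6.71031412] [-0.92640053 -0.49516488 -0.0837209 ] [-6.8 35.4 78.3 26.6 82.  54.4]
[[-34.9, 5.1, -15.0, -0.103, 0.023, 0.094], [-33.8, 9.9, -15.0, -0.103, 0.023, 0.094], [-32.3, 14.5, -14.6, -0.103, 0.023, 0.094], [-30.4, 18.9, -13.6, -0.103, 0.023, 0.094], [-28.2, 23.0, -12.1, -0.103, 0.023, 0.094]]

[[-12.3, 32.4, 25.8, 0.0, 0.0, 0.0], [-12.3, 32.4, 25.8, 0.0, 0.0, 0.0], [-12.3, 32.4, 25.8, 0.0, 0.0, 0.0]]
[ 0.4229183 -0.0425441  0.2127   ] [[ 0.994 -0.108  0.   ]
 [-0.108 -0.994  0.   ]
 [ 0.     0.    -1.   ]]
```

play_rows:
  moves:
    - [[-35, 5, -15, -0.103, 0.023, 0.094], [-34, 10, -15, -0.103, 0.023, 0.094], [-32, 14.5, -14.6, -0.103, 0.023, 0.094], [-30.5, 19, -13.6, -0.103, 0.023, 0.094], [-28, 23, -12, -0.103, 0.023, 0.094]]

```text
time_s: 13.4
position: [0.4662, 0.051, 0.2887]
tcp_rot: [[0.994, -0.111, -0.008], [-0.111, -0.994, -0.002], [-0.008, 0.003, -1.0]]
force: [-0.8, 0.5, -6.9]
opening: 0.113
grasp_force: 30.0
```

play_rows:
  moves:
    - [[-12, 32, 26, 0, 0, 0], [-12, 32, 26, 0, 0, 0], [-12, 25, 20, 0, 0, 0], [0, 7, 6, 0, 0, 0], [0, 0, 0, 0, 0, 0]]

```text
time_s: 13.9
position: [0.4217, -0.0404, 0.2105]
tcp_rot: [[0.994, -0.11, -0.008], [-0.11, -0.994, 0.003], [-0.008, -0.002, -1.0]]
force: [0.7, 0.8, -6.9]
opening: 0.109
grasp_force: 30.0
```

play_rows:
  moves:
    - [[0, 0, 0, 0, 0, 0], [0, 0, 0, 0, 0, 0]]

```text
time_s: 14.1
position: [0.4244, -0.0402, 0.2124]
tcp_rot: [[0.994, -0.106, -0.002], [-0.106, -0.994, -0.0], [-0.002, 0.0, -1.0]]
force: [0.4, 0.7, -6.6]
opening: 0.111
grasp_force: 30.0
```

```bash
python3 - <<'E'
from h import *
s=bot.read_state(); print(s['time_s'],s['position'],np.round(s['tcp_rot'],3).tolist(),s['opening'],s['grasp_force'],s['force'],s['moment'],np.round(s['joint_positions'],1))
p=np.array(s['position']);R=np.array(s['tcp_rot'])
gxx=R[:,0]; gzz=-R[:,2]
o=p+.097*gxx-.1127*gzz; print('pred origin',o)
c=bot.capture('scene'); b=bot.capture('top')
for q,z in(('socket_low',0),('socket_up',.079)):
    X=o+z*gzz
    for n,k in(('s',c),('t',b)): print(q,n,'pred',proj(k,X).round(1),[(np.round(r['centre'],1).tolist(),round(r['confidence'],2)) for r in bot.pinpoint(k,q)[:3]])
cv2.imwrite('pics/h1.png',np.hstack([cv2.resize(c['image'][170:280,230:330],(400,440),interpolation=2),cv2.resize(b['image'][150:260,250:350],(400,440),interpolation=2)]))
np.save('h1_pose.npy',np.column_stack([R,p]))
E
```

```text
14.1 [ 0.42436289 -0.04015579  0.21244872] [[0.994, -0.106, -0.002], [-0.106, -0.994, -0.0], [-0.002, 0.0, -1.0]] 0.11104973524994896 29.99287042006472 [ 0.3514403   0.65782297 -6.64118944] [ 0.05447065 -0.00215437 -0.002308  ] [-2.050e+01  1.730e+01  1.109e+02 -1.000e-01  5.190e+01  7.570e+01]
pred origin [ 0.52059389 -0.05049905  0.09956426]
socket_low s pred [297.5 222.5] [([160.7, 218.7], 0.62)]
socket_low t pred [284.9 200.7] [([153.5, 260.9], 0.69)]
socket_up s pred [298.4 198.9] [([175.8, 214.6], 0.81), ([298.0, 195.8], 0.72)]
socket_up t pred [285.7 196.3] [([158.6, 244.1], 0.6)]
```

View pics/h1.png

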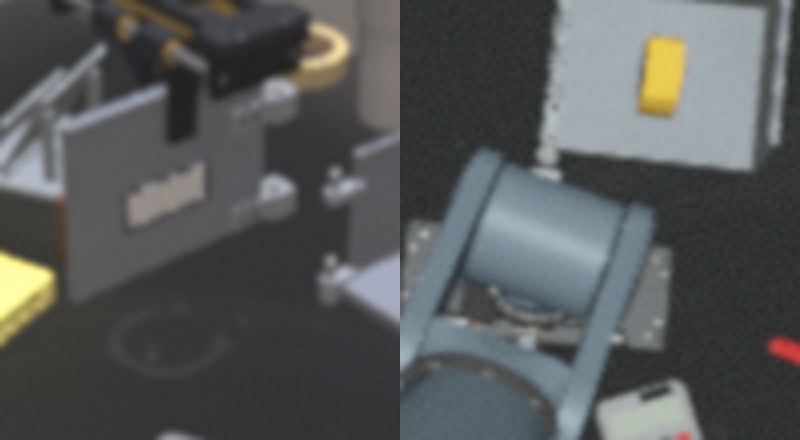

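The tape measure lies inside the bin, at top px (341,168). The gate hangs upright in the jaws with its sockets at scene px (300,195.5) and (298.5,219.5), in front of the pins at (314,213.5) and (313,236). I take one numeric check of the socket positions, then bring the gate in.

```bash
python3 - <<'E'
from h import *
M=np.load('h1_pose.npy');R,p=M[:,:3],M[:,3]; gxx=R[:,0];gyy=-R[:,1]; gzz=-R[:,2]; o=p+.097*gxx-.1127*gzz
c=bot.capture('scene'); g=cv2.cvtColor(c['image'],cv2.COLOR_BGR2GRAY)
up=cv2.resize(g,None,fx=4,fy=4,interpolation=cv2.INTER_CUBIC)
def blob(px,r,th):
    x,y=[int(round(v*4)) for v in px]; w=up[y-r:y+r,x-r:x+r]; m=(w>th); n,l,st,ce=cv2.connectedComponentsWithStats(m.astype(np.uint8))
    i=1+np.argmax(st[1:,4]); return ((ce[i]+[x-r,y-r]+.5)/4-.5).round(2),st[i]//4,
def box(o,c0,h):  # projected bbox of box corners
    P=np.array([proj(c,o+ (c0[0]+i*h[0])*gxx+(c0[1]+j*h[1])*gyy+(c0[2]+k*h[2])*gzz) for i in(-1,1)for j in(-1,1)for k in(-1,1)]); return P.min(0).round(1),P.max(0).round(1)
for zc in(.09,.01): print('pred box',box(o,(0,0,zc),(.011,.011,.01)))
print('socketregion rows');
for x0,y0 in((290,187),(290,212)): print(g[y0:y0+18,x0:x0+20])
print('pins')
print(g[209:224,304:322]); print(g[232:250,304:322])
a=np.radians(BY)
for z in(.117,.099,.089,.038,.02,.0): print(z,proj(c,[.5795,-.059,z]).round(1))
E
```

```text
pred box (array([293. , 189.9]), array([304.1, 201.1]))
pred box (array([292.2, 214.1]), array([303. , 225.2]))
socketregion rows
[[ 35  35  35  35  35  35  35  36  35  36  39  41  48  61  80 112 139 145
  143 141]
 [ 34  35  35  35  35  37  36  38  45  49  54  62  74  85  97 108 119 120
  119 118]
 [ 35  35  36  35  35  44  54  68  82  92  93  94 100 108 112 115 116 116
  115 116]
 [ 35  36  35  38  48  69  95 117 135 141 138 130 124 119 117 115 115 113
  113 112]
 [ 37  40  46  50  67  99 132 153 165 170 168 162 148 129 115 108 106 104
  104 102]
 [ 48  56  64  69  85 117 149 161 162 165 173 176 164 137 109  95  90  88
   86  85]
 [ 65  73  80  83  93 122 150 156 152 155 163 165 153 126  97  78  72  71
   71  70]
 [ 80  85  88  92 100 123 147 149 147 149 147 138 124 105  85  69  63  64
   65  66]
 [ 91  97 102 103 104 118 133 131 127 128 122 113 104  93  79  67  63  63
   63  64]
 [103 115 114 109 104 106 111 109 107 106 105 101  98  92  78  65  61  61
   62  62]
 [109 119 115 103  96  97  99  98  98 100 100 101  98  91  77  63  60  59
   61  62]
 [103 106 103  91  88  93  97  97  
[... 3990 characters left out ...]
  57  70  90 101 107 106 101 102 119 141 157 166 171 173]
 [ 52  53  52  52  56  71  89 100 103 100  93  88  95 111 130 148 161 169]
 [ 52  52  53  53  57  70  87  97  99  95  84  74  77  87 101 118 138 154]
 [ 54  53  53  53  55  63  77  87  89  84  72  62  64  72  81  92 108 126]
 [ 56  55  55  53  54  57  64  69  71  68  61  55  55  60  66  75  85  97]
 [ 57  56  56  56  55  56  58  58  59  57  56  54  54  55  59  63  70  79]
 [ 57  56  57  55  57  56  56  56  56  56  54  56  56  55  56  56  60  66]
 [ 55  56  56  57  57  56  57  56  56  56  56  56  56  56  56  56  56  58]]
0.117 [312.9 211.5]
0.099 [312.6 216.7]
0.089 [312.4 219.5]
0.038 [311.6 233.7]
0.02 [311.4 238.5]
0.0 [311.1 243.8]
```

```bash
cat >> h.py <<'E'
PIN=np.array([.581,-.060])
def hang(back,z,dy=0):
    b=np.radians(BY); bx=np.array([np.cos(b),np.sin(b),0]); by=np.array([-bx[1],bx[0],0]); return np.array([*PIN,0.])-bx*(.097+back)+by*dy+np.array([0,0,z+.1127])
RH=down(BY-90)
E
python3 - <<'E'
from h import *
s=bot.read_state(); p=np.array(s['position']);R=np.array(s['tcp_rot'])
p,R=rows(p,R,hang(.055,.052),RH,n=2);print(); rows(p,R,hang(0,.052),RH,n=4)
E
```

```text
[[3.4, 1.1, 23.7, 0.0, 0.002, 0.001], [3.4, 1.2, 23.7, 0.0, 0.002, 0.001]]

[[13.7, -0.0, 0.0, 0.0, 0.0, 0.0], [13.7, -0.0, 0.0, 0.0, 0.0, 0.0], [13.7, -0.0, 0.0, 0.0, 0.0, 0.0], [13.7, -0.0, 0.0, 0.0, 0.0, 0.0]]
```

play_rows:
  moves:
    - [[3.5, 1.2, 24, 0, 0.002, 0.001], [3.4, 1.1, 23.5, 0, 0.002, 0.001], [0, 0, 0, 0, 0, 0]]

```text
time_s: 14.75
position: [0.4284, -0.0435, 0.1625]
tcp_rot: [[0.994, -0.109, -0.005], [-0.109, -0.994, 0.001], [-0.005, -0.0, -1.0]]
force: [-1.3, 0.1, -7.1]
opening: 0.117
grasp_force: 30.0
```

play_rows:
  moves:
    - [[15, 0, 0, 0, 0, 0], [15, 0, 0, 0, 0, 0], [12, 0, 0, 0, 0, 0], [8, 0, 0, 0, 0, 0], [5, 0, 0, 0, 0, 0]]

```text
time_s: 15.25
position: [0.4852, -0.05, 0.1648]
tcp_rot: [[0.994, -0.109, 0.001], [-0.109, -0.994, -0.001], [0.001, 0.001, -1.0]]
force: [0.0, -0.7, -8.0]
opening: 0.114
grasp_force: 30.0
```

play_rows:
  moves:
    - [[0, 0, 0, 0, 0, 0], [0, 0, 0, 0, 0, 0], [0, 0, 0, 0, 0, 0]]

```text
time_s: 15.55
position: [0.4834, -0.0496, 0.1642]
tcp_rot: [[0.994, -0.109, -0.001], [-0.109, -0.994, -0.0], [-0.001, 0.001, -1.0]]
force: [-1.3, 0.2, -6.9]
opening: 0.108
grasp_force: 30.0
```

```bash
python3 - <<'E'
from h import *
s=bot.read_state(); p=np.array(s['position']);R=np.array(s['tcp_rot']); print(s['time_s'],p,R.round(3).tolist(),s['force'],s['moment'])
print('err mm tool',(1000*R.T@(hang(0,.052)-p)).round(1), Ro.from_matrix(R.T@RH).as_rotvec().round(4))
c=bot.capture('scene'); b=bot.capture('top')
cv2.imwrite('pics/h2.png',cv2.resize(c['image'][180:255,270:370],(800,600),interpolation=2))
E
```

```text
15.55 [ 0.48344934 -0.04960509  0.16420669] [[0.994, -0.109, -0.001], [-0.109, -0.994, -0.0], [-0.001, 0.001, -1.0]] [-1.3212139   0.20324728 -6.92832626] [0.06146151 0.03513026 0.02068854]
err mm tool [ 1.1 -0.2 -0.5] [ 0.0006  0.0013 -0.0012]
```

View pics/h2.png

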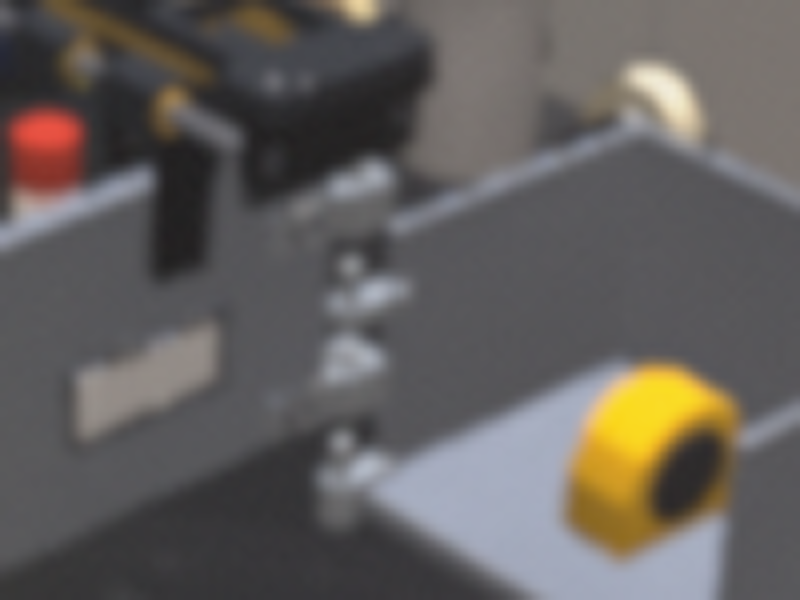

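The picture shows both sockets standing right above their pins: lower socket hole at crop (350,352) over the pin tip at (342,437), and upper block (362,205) over its pin at (350,262). I lower gently.

play_rows:
  moves:
    - [[0.5, 0, 6, 0, 0, 0], [0, 0, 5, 0, 0, 0], [0, 0, 3, 0, 0, 0], [0, 0, 2, 0, 0, 0], [0, 0, 2, 0, 0, 0]]

```text
time_s: 16.15
position: [0.4849, -0.05, 0.146]
tcp_rot: [[0.994, -0.109, 0.0], [-0.109, -0.994, -0.001], [0.0, 0.001, -1.0]]
force: [0.6, 0.7, -6.9]
opening: 0.112
grasp_force: 30.0
```

play_rows:
  moves:
    - [[0, 0, 2, 0, 0, 0], [0, 0, 2, 0, 0, 0], [0, 0, 0, 0, 0, 0], [0, 0, 0, 0, 0, 0]]

```text
time_s: 16.55
position: [0.4849, -0.05, 0.1423]
tcp_rot: [[0.994, -0.109, -0.0], [-0.109, -0.994, -0.001], [0.0, 0.001, -1.0]]
force: [0.0, -0.0, -7.5]
opening: 0.11
grasp_force: 30.0
```

play_rows:
  moves:
    - [[0, 0, 2, 0, 0, 0], [0, 0, 2, 0, 0, 0], [0, 0, 2, 0, 0, 0], [0, 0, 0, 0, 0, 0]]

```text
time_s: 16.95
position: [0.4848, -0.05, 0.1361]
tcp_rot: [[0.994, -0.109, -0.0], [-0.109, -0.994, -0.001], [-0.0, 0.001, -1.0]]
force: [0.6, 0.1, -6.9]
opening: 0.116
grasp_force: 30.0
```

play_rows:
  moves:
    - [[0, 0, 1, 0, 0, 0], [0, 0, 1, 0, 0, 0], [0, 0, 1, 0, 0, 0], [0, 0, 0, 0, 0, 0]]

```text
time_s: 17.35
position: [0.485, -0.05, 0.1333]
tcp_rot: [[0.994, -0.109, 0.0], [-0.109, -0.994, -0.001], [0.0, 0.001, -1.0]]
force: [-0.1, -0.2, -7.3]
opening: 0.107
grasp_force: 30.0
```

```bash
python3 - <<'E'
from h import *
s=bot.read_state(); p=np.array(s['position']); print(s['time_s'],p,s['force'],s['moment'],p-hang(0,.02))
E
```

```text
17.35 [ 0.48497633 -0.04998938  0.13325326] [-0.06717597 -0.15285559 -7.30849461] [0.19857583 0.11527505 0.06145311] [ 0.00040898 -0.00046532  0.00055326]
```

play_rows:
  moves:
    - [[0, 0, 1, 0, 0, 0], [0, 0, 0, 0, 0, 0]]

```text
time_s: 17.55
position: [0.485, -0.05, 0.1323]
tcp_rot: [[0.994, -0.109, 0.0], [-0.109, -0.994, -0.001], [0.0, 0.001, -1.0]]
force: [0.9, -0.0, -7.5]
opening: 0.115
grasp_force: 30.0
```

play_rows:
  moves:
    - [[0, 0, 1, 0, 0, 0], [0, 0, 0, 0, 0, 0]]

```text
time_s: 17.75
position: [0.485, -0.05, 0.1313]
tcp_rot: [[0.994, -0.109, 0.0], [-0.109, -0.994, -0.001], [0.0, 0.001, -1.0]]
force: [1.2, 1.3, -7.6]
opening: 0.112
grasp_force: 30.0
```

play_rows:
  moves:
    - [[0, 0, 1, 0, 0, 0], [0, 0, 0, 0, 0, 0]]

```text
time_s: 17.95
position: [0.485, -0.05, 0.1303]
tcp_rot: [[0.994, -0.109, 0.0], [-0.109, -0.994, -0.001], [0.0, 0.001, -1.0]]
force: [-0.2, 1.0, -7.1]
opening: 0.112
grasp_force: 30.0
```

play_rows:
  moves:
    - [[0, 0, 1, 0, 0, 0], [0, 0, 0, 0, 0, 0]]

```text
time_s: 18.15
position: [0.4847, -0.0499, 0.1296]
tcp_rot: [[0.994, -0.109, -0.0], [-0.109, -0.994, -0.001], [0.0, 0.001, -1.0]]
force: [-3.3, 0.7, -2.7]
opening: 0.111
grasp_force: 30.0
```

play_rows:
  moves:
    - [[0, 0, 1, 0, 0, 0], [0, 0, 0, 0, 0, 0]]

```text
time_s: 18.35
position: [0.484, -0.0498, 0.1288]
tcp_rot: [[0.994, -0.109, -0.001], [-0.109, -0.994, -0.001], [-0.001, 0.001, -1.0]]
force: [-6.5, 0.9, 1.9]
opening: 0.113
grasp_force: 30.0
```

```bash
python3 - <<'E'
from h import *
s=bot.read_state(); p=np.array(s['position']); print(s['time_s'],p,s['force'],s['moment'],p-hang(0,.02))
c=bot.capture('scene'); b=bot.capture('top')
cv2.imwrite('pics/h3.png',cv2.resize(c['image'][180:255,270:370],(800,600),interpolation=2))
E
```

```text
18.35 [ 0.48397514 -0.04981939  0.1287711 ] [-6.46012979  0.90373464  1.92282331] [ 0.18298904  0.6303639  -0.009752  ] [-0.00059221 -0.00029533 -0.0039289 ]
```

View pics/h3.png

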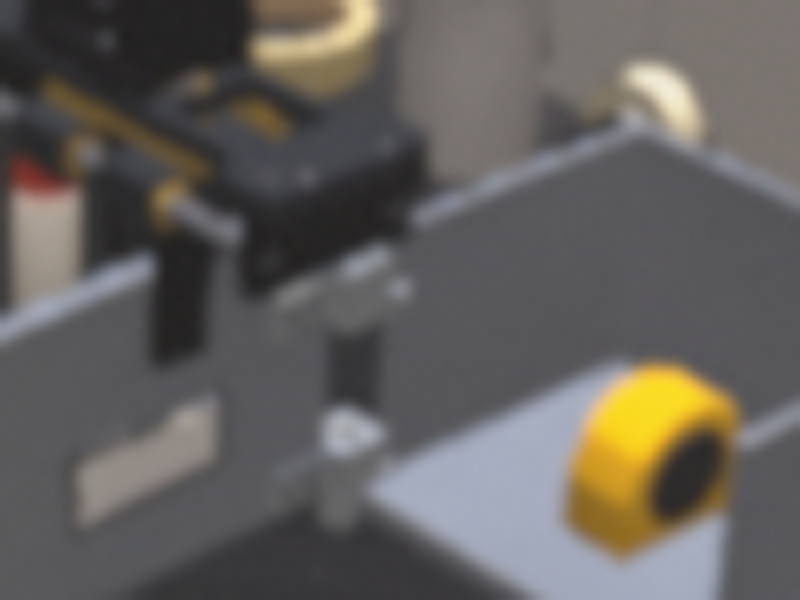

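Both sockets are down on their pins: the pin tip shows in the lower socket's hole at crop (345,430) and the block rests on its bracket. I ease the fingers open so the gate hangs free, then let it stand.

play_rows:
  moves:
    - [[0, 0, 0, 0, 0, 0], [0, 0, 0, 0, 0, 0], [0, 0, 0, 0, 0, 0], [0, 0, 0, 0, 0, 0]]
  fingers: -0.6

```text
time_s: 18.85
position: [0.4859, -0.0503, 0.1286]
tcp_rot: [[0.994, -0.109, 0.002], [-0.109, -0.994, -0.002], [0.002, 0.001, -1.0]]
force: [0.5, 0.3, -0.1]
opening: 0.191
grasp_force: 0.0
```

```bash
python3 - <<'E'
from h import *
s=bot.read_state(); p=np.array(s['position']); print(s['time_s'],p,s['opening'],s['force'],s['moment'],(p-hang(0,.02)).round(4))
c=bot.capture('scene')
for q in('gate','socket_low','socket_up','gate_edge','pin_low'): print(q,[(np.round(r['centre'],1).tolist(),round(r['confidence'],2)) for r in bot.pinpoint(c,q)[:2]])
for z in(.02,.099): print(proj(c,[*PIN,z]).round(1))
E
```

```text
18.85 [ 0.48587771 -0.0503468   0.12864833] 0.19136208231465948 [ 0.50240934  0.27500402 -0.12117271] [ 0.06320915  0.03407061 -0.02091912] [ 0.0013 -0.0008 -0.0041]
gate [([315.3, 238.7], 0.8), ([156.9, 218.1], 0.66)]
socket_low [([308.9, 240.3], 0.7), ([163.9, 219.2], 0.7)]
socket_up [([175.1, 213.4], 0.6), ([310.9, 216.1], 0.58)]
gate_edge [([156.4, 200.8], 0.95), ([270.1, 243.7], 0.61)]
pin_low []
[311.9 238.5]
[313.2 216.6]
```

play_rows:
  moves:
    - [[0.5, 10, 0, 0, 0, -0.105], [0.5, 10, 0, 0, 0, -0.105], [0.5, 10, 0, 0, 0, -0.105], [0.5, 10, 0, 0, 0, -0.105], [0.5, 10, 0, 0, 0, -0.105]]

```text
time_s: 19.65
position: [0.4922, -0.0991, 0.1284]
tcp_rot: [[0.913, 0.408, -0.0], [0.408, -0.913, -0.0], [-0.0, 0.0, -1.0]]
force: [-0.2, 1.0, -0.0]
opening: 0.2
grasp_force: 0.3
```

play_rows:
  moves:
    - [[0.5, 10, 0, 0, 0, -0.105], [0.5, 10, 0, 0, 0, -0.105], [0.5, 10, 0, 0, 0, -0.105], [0.5, 10, 0, 0, 0, -0.105], [0, 0, 0, 0, 0, 0]]

```text
time_s: 20.15
position: [0.5168, -0.1323, 0.1285]
tcp_rot: [[0.671, 0.741, 0.002], [0.741, -0.671, -0.002], [-0.0, 0.003, -1.0]]
force: [0.2, -0.1, -0.3]
opening: 0.204
grasp_force: 0.0
```

```bash
python3 - <<'E'
from h import *
s=bot.read_state(); p=np.array(s['position']);R=np.array(s['tcp_rot']); d=PIN-p[:2]
print(s['time_s'],p,s['opening'],s['force'],'swing by pos',np.degrees(np.arctan2(d[1],d[0]))-BY,'by yaw',np.degrees(np.arctan2(R[1,0],R[0,0]))-BY,np.linalg.norm(d),np.round(s['joint_positions'],0))
c=bot.capture('scene')
for q in('socket_low','socket_up','gate_edge'): print(q,[(np.round(r['centre'],1).tolist(),round(r['confidence'],2)) for r in bot.pinpoint(c,q)[:2]])
E
```

```text
20.15 [ 0.51677883 -0.13231376  0.12852314] 0.20422522477262542 [ 0.168662   -0.06344637 -0.3366805 ] swing by pos 54.592019035999066 by yaw 54.02218130456791 0.09671420874806438 [-26.  32. 101.  -0.  47.  16.]
socket_low [([162.8, 218.2], 0.93), ([310.2, 242.2], 0.59)]
socket_up [([308.7, 216.0], 0.74)]
gate_edge [([158.9, 200.7], 0.84), ([314.4, 238.6], 0.75)]
```

play_rows:
  moves:
    - [[0.5, 10, 0, 0, 0, -0.105], [0.5, 10, 0, 0, 0, -0.105], [0.5, 10, 0, 0, 0, -0.105], [0.5, 10, 0, 0, 0, -0.105], [0.5, 8.5, 0, 0, 0, -0.09]]

```text
time_s: 20.85
position: [0.5578, -0.1531, 0.1284]
tcp_rot: [[0.22, 0.975, -0.001], [0.975, -0.22, -0.0], [-0.001, -0.001, -1.0]]
force: [-0.5, -0.3, 0.5]
opening: 0.197
grasp_force: 0.3
```

play_rows:
  moves:
    - [[0.2, 5, 0, 0, 0, -0.05], [0.2, 3, 0, 0, 0, -0.03], [0, 0, 0, 0, 0, 0], [0, 0, 0, 0, 0, 0]]

```text
time_s: 21.25
position: [0.5655, -0.1542, 0.1284]
tcp_rot: [[0.145, 0.989, -0.001], [0.989, -0.145, -0.0], [-0.0, -0.001, -1.0]]
force: [-0.9, 0.0, -0.8]
opening: 0.199
grasp_force: 0.2
```

```bash
cat > chk.py <<'E'
from h import *
s=bot.read_state(); p=np.array(s['position']);R=np.array(s['tcp_rot']); d=PIN-p[:2]
print(s['time_s'],p,s['opening'],s['grasp_force'],s['force'],'swing by pos',np.degrees(np.arctan2(d[1],d[0]))-BY,'by yaw',np.degrees(np.arctan2(R[1,0],R[0,0]))-BY,np.linalg.norm(d))
c=bot.capture('scene')
for q in('socket_low','socket_up','gate_edge'): print(q,[(np.round(r['centre'],1).tolist(),round(r['confidence'],2)) for r in bot.pinpoint(c,q)[:2]])
a=np.radians(BY); e=PIN+np.array([np.sin(a),-np.cos(a)])*.18; print('shut edge pred',proj(c,[*e,.0875]).round(1),'15mm open',proj(c,[*(e-.015*np.array([np.cos(a),np.sin(a)])),.0875]).round(1))
E
python3 chk.py
```

```text
21.25 [ 0.56548014 -0.15418835  0.12836122] 0.1993552856803743 0.20800371654331684 [-0.86770936  0.02842261 -0.77818871] swing by pos 86.84318086888038 by yaw 87.83582815392717 0.09545843166974007
socket_low [([310.1, 237.7], 0.91), ([160.9, 219.9], 0.56)]
socket_up [([312.5, 217.8], 0.65), ([356.1, 250.2], 0.61)]
gate_edge [([354.5, 252.6], 0.74), ([156.7, 200.9], 0.65)]
shut edge pred [357.9 245.7] 15mm open [354.2 247.7]
```

play_rows:
  moves:
    - [[0.1, 3, 0, 0, 0, -0.03], [0, 2, 0, 0, 0, -0.01], [0, 0, 0, 0, 0, 0]]

```text
time_s: 21.75
position: [0.5717, -0.1555, 0.1286]
tcp_rot: [[0.105, 0.995, 0.001], [0.995, -0.105, -0.001], [-0.001, 0.001, -1.0]]
force: [-0.3, -0.0, -0.6]
opening: 0.199
grasp_force: 0.1
```

play_rows:
  moves:
    - [[0, 2, 0, 0, 0, 0], [0, 0, 0, 0, 0, 0]]

```text
time_s: 21.95
position: [0.5735, -0.1557, 0.1286]
tcp_rot: [[0.105, 0.994, 0.001], [0.994, -0.105, -0.001], [-0.001, 0.001, -1.0]]
force: [-0.0, -1.0, -0.5]
opening: 0.195
grasp_force: 0.3
```

play_rows:
  moves:
    - [[0, 2, 0, 0, 0, 0], [0, 0, 0, 0, 0, 0]]

```text
time_s: 22.15
position: [0.574, -0.1556, 0.1284]
tcp_rot: [[0.104, 0.995, -0.002], [0.995, -0.104, -0.001], [-0.001, -0.002, -1.0]]
force: [-4.4, -0.7, 2.2]
opening: 0.2
grasp_force: 1.9
```

```bash
python3 chk.py
```

```text
22.15 [ 0.5740083  -0.15559455  0.12841861] 0.199854678373898 1.8507327139377594 [-4.40681656 -0.69746796  2.21535192] swing by pos 92.0168885481807 by yaw 90.20498107681051 0.09584989239928632
socket_low [([160.1, 221.5], 0.94), ([308.9, 236.4], 0.83)]
socket_up [([312.6, 215.5], 0.77), ([174.2, 215.2], 0.55)]
gate_edge [([358.2, 247.0], 0.91), ([157.9, 200.2], 0.76)]
shut edge pred [357.9 245.7] 15mm open [354.2 247.7]
```

The gate is against its stop: the contact force shows it, and gate_edge lies at the predicted shut pixel. I centre the fingers, open slightly and lift away.

play_rows:
  moves:
    - [[0, -2, 0, 0, 0, 0], [0, -2, 0, 0, 0, 0], [0, 0, 0, 0, 0, 0]]
  fingers: -0.4

```text
time_s: 22.65
position: [0.5717, -0.1552, 0.1286]
tcp_rot: [[0.105, 0.994, 0.002], [0.994, -0.105, -0.001], [-0.001, 0.002, -1.0]]
force: [0.2, 0.9, 0.0]
opening: 0.291
grasp_force: 0.0
```

play_rows:
  moves:
    - [[0, 0, -10, 0, 0, 0], [0, 0, -20, 0, 0, 0], [0, 0, -30, 0, 0, 0], [0, 0, -40, 0, 0, 0], [0, 0, -30, 0, 0, 0]]

```text
time_s: 23.15
position: [0.5721, -0.1554, 0.2616]
tcp_rot: [[0.105, 0.994, 0.004], [0.994, -0.105, -0.002], [-0.002, 0.004, -1.0]]
force: [1.2, -0.8, -0.0]
opening: 0.297
grasp_force: 0.0
```

play_rows:
  moves:
    - [[0, 0, -10, 0, 0, 0], [0, 0, 0, 0, 0, 0], [0, 0, 0, 0, 0, 0]]

```text
time_s: 23.45
position: [0.5704, -0.1547, 0.2675]
tcp_rot: [[0.105, 0.994, -0.001], [0.994, -0.105, -0.0], [-0.0, -0.001, -1.0]]
force: [-0.6, 0.6, 0.2]
opening: 0.301
grasp_force: 0.0
```

```bash
python3 chk.py; python3 - <<'E'
from h import *
a=bot.capture('scene');b=bot.capture('top')
for r in bot.silhouettes(b,'gate')[:3]: print(round(r['confidence'],2),cv2.boxPoints(minrect(r['pixels'])).round(1).tolist())
for q in('tape_measure','glue_stick','correction','coffee_mug'): print(q,[(np.round(r['centre'],1).tolist()) for r in bot.pinpoint(a,q)[:1]])
# expected shut top edge ends at z=.155 in top view
t=np.radians(BY+90); gxv=np.array([np.cos(t),np.sin(t)])
for u in(-.184,-.014): print(u,proj(b,[*(PIN+u*gxv),.155]).round(1))
E
```

```text
23.45 [ 0.57035386 -0.15473563  0.26746046] 0.3012574518646671 0.0 [-0.58678333  0.64917445  0.17107789] swing by pos 89.78814934546872 by yaw 90.17453698721786 0.09533194567692711
socket_low [([160.8, 218.8], 0.9), ([309.3, 238.5], 0.78)]
socket_up [([310.2, 216.2], 0.97), ([174.4, 217.9], 0.59)]
gate_edge [([355.0, 249.9], 0.82), ([158.4, 197.1], 0.7)]
shut edge pred [357.9 245.7] 15mm open [354.2 247.7]
0.59 [[116.5, 257.70001220703125], [120.5999984741211, 227.3000030517578], [164.39999389648438, 233.1999969482422], [160.39999389648438, 263.5]]
tape_measure []
glue_stick [[274.2, 217.3]]
correction [[247.1, 234.4]]
coffee_mug [[388.5, 301.1]]
-0.184 [344.9 185.5]
-0.014 [292.6 179.8]
```

```bash
python3 - <<'E'
from h import *
a=bot.capture('scene')
for r in bot.silhouettes(a,'gate')[:3]:
    m=r['pixels']; 
    if not 290<r['centre'][0]<380: continue
    print('conf',r['confidence'],m.sum(),np.round(r['centre'],1))
    for ang in(80,84,86,88,90,92):
        t=np.radians(BY+ang); g=np.array([np.cos(t),np.sin(t)]); n=np.array([-g[1],g[0]])
        k=np.zeros(m.shape,np.uint8)
        P=np.array([proj(a,[*(PIN+u*g+w*n),.02+z]) for u in(-.184,-.014) for w in(-.005,.005) for z in(0,.135)])
        cv2.fillConvexPoly(k,cv2.convexHull(P.round().astype(np.int32)),1)
        for u0,z0 in((0,0),(0,.08)):
            P=np.array([proj(a,[*(PIN+u*g+w*n),.02+z]) for u in(-.02,.011) for w in(-.011,.011) for z in(z0,z0+.02)]); cv2.fillConvexPoly(k,cv2.convexHull(P.round().astype(np.int32)),1)
        k=k>0; print(ang,round((k&m).sum()/(k|m).sum(),3))
E
```

```text
conf 0.66 1954 [337.9 235. ]
80 0.788
84 0.868
86 0.886
88 0.863
90 0.803
92 0.753
```

play_rows:
  moves:
    - [[-27, -20, 0, 0, 0, 0], [-27, -20, 0, 0, 0, 0], [0, 0, 0, 0, 0, 0]]
  fingers: -1

```text
time_s: 24.4
position: [0.5236, -0.2068, 0.2686]
tcp_rot: [[0.108, 0.994, -0.001], [0.994, -0.108, -0.002], [-0.002, -0.001, -1.0]]
force: [0.6, 0.2, 0.1]
opening: 0.107
grasp_force: 0.0
```

play_rows:
  moves:
    - [[0, 0, 40, 0, 0, 0], [0, 0, 45, 0, 0, 0], [0, 0, 40, 0, 0, 0], [0, 0, 20, 0, 0, 0], [0, 0, 0, 0, 0, 0]]

```text
time_s: 24.9
position: [0.5241, -0.2032, 0.1205]
tcp_rot: [[0.105, 0.994, -0.005], [0.994, -0.105, 0.003], [0.003, -0.006, -1.0]]
force: [-0.8, 0.7, -0.1]
opening: 0.007
grasp_force: 0.0
```

play_rows:
  moves:
    - [[0, 6, 0, 0, 0, 0], [0, 5, 0, 0, 0, 0], [0, 3, 0, 0, 0, 0], [0, 0, 0, 0, 0, 0]]

```text
time_s: 25.3
position: [0.5411, -0.2068, 0.125]
tcp_rot: [[0.105, 0.995, 0.003], [0.995, -0.105, -0.003], [-0.002, 0.004, -1.0]]
force: [0.3, 0.4, 0.1]
opening: 0.004
grasp_force: 0.0
```

play_rows:
  moves:
    - [[0, 3, 0, 0, 0, 0], [0, 0, 0, 0, 0, 0]]

```text
time_s: 25.5
position: [0.5431, -0.2068, 0.1241]
tcp_rot: [[0.105, 0.994, 0.001], [0.994, -0.105, -0.002], [-0.001, 0.002, -1.0]]
force: [-0.7, -0.1, 1.6]
opening: 0.004
grasp_force: 0.3
```

play_rows:
  moves:
    - [[0, 2, 0, 0, 0, 0], [0, 0, 0, 0, 0, 0]]

```text
time_s: 25.7
position: [0.5447, -0.2068, 0.1236]
tcp_rot: [[0.105, 0.994, 0.001], [0.994, -0.105, -0.001], [-0.001, 0.001, -1.0]]
force: [-0.4, -0.7, 0.3]
opening: 0.001
grasp_force: 0.2
```

play_rows:
  moves:
    - [[0, 2, 0, 0, 0, 0], [0, 2, 0, 0, 0, 0], [0, 0, 0, 0, 0, 0]]

```text
time_s: 26.0
position: [0.547, -0.207, 0.1234]
tcp_rot: [[0.104, 0.995, -0.004], [0.995, -0.104, -0.0], [-0.0, -0.003, -1.0]]
force: [-3.9, -0.3, 2.9]
opening: 0.005
grasp_force: 2.6
```

play_rows:
  moves:
    - [[0, 2, 0, 0, 0, 0], [0, 0, 0, 0, 0, 0]]

```text
time_s: 26.2
position: [0.5471, -0.2069, 0.1234]
tcp_rot: [[0.104, 0.995, -0.008], [0.995, -0.104, 0.001], [-0.0, -0.008, -1.0]]
force: [-9.0, -0.6, 6.4]
opening: 0.006
grasp_force: 5.1
```

play_rows:
  moves:
    - [[0, 2, 0, 0, 0, 0], [0, 0, 0, 0, 0, 0]]

```text
time_s: 26.4
position: [0.5472, -0.2069, 0.1234]
tcp_rot: [[0.103, 0.995, -0.012], [0.995, -0.103, 0.001], [0.0, -0.012, -1.0]]
force: [-13.8, -2.0, 8.8]
opening: 0.005
grasp_force: 7.6
```

play_rows:
  moves:
    - [[0, 2, 0, 0, 0, 0], [0, 0, 0, 0, 0, 0]]

```text
time_s: 26.6
position: [0.5472, -0.2069, 0.1234]
tcp_rot: [[0.103, 0.995, -0.016], [0.995, -0.103, 0.002], [0.001, -0.016, -1.0]]
force: [-17.5, -2.8, 12.4]
opening: 0.005
grasp_force: 10.0
```

play_rows:
  moves:
    - [[0, -3, 0, 0, 0, 0], [0, -3, 0, 0, 0, 0], [0, -4, 0, 0, 0, 0], [0, -10, 0, 0, 0, 0], [0, -15, 0, 0, 0, 0]]

```text
time_s: 27.1
position: [0.5203, -0.2044, 0.1236]
tcp_rot: [[0.105, 0.995, 0.002], [0.995, -0.104, -0.002], [-0.002, 0.003, -1.0]]
force: [-0.1, -0.0, 1.1]
opening: 0.009
grasp_force: 0.0
```

play_rows:
  moves:
    - [[0, -15, 0, 0, 0, 0], [0, 0, -45, 0, 0, 0], [0, 0, -50, 0, 0, 0], [0, 0, -40, 0, 0, 0], [0, 0, 0, 0, 0, 0]]

```text
time_s: 27.6
position: [0.5081, -0.2044, 0.2646]
tcp_rot: [[0.105, 0.994, 0.012], [0.994, -0.105, -0.009], [-0.007, 0.013, -1.0]]
force: [0.8, -0.7, 0.0]
opening: 0.007
grasp_force: 0.0
```

play_rows:
  moves:
    - [[0, 0, 0, 0, 0, 0], [0, 0, 0, 0, 0, 0]]

```text
time_s: 27.8
position: [0.5038, -0.2017, 0.2572]
tcp_rot: [[0.105, 0.994, -0.002], [0.994, -0.105, 0.001], [0.001, -0.002, -1.0]]
force: [0.6, 1.0, -0.7]
opening: 0.007
grasp_force: 0.0
```

```bash
python3 - <<'E'
from h import *
a=bot.capture('scene')
for r in bot.silhouettes(a,'gate')[:3]:
    m=r['pixels']
    if not 290<r['centre'][0]<380: continue
    print('conf',r['confidence'],m.sum(),np.round(r['centre'],1))
    for ang in(84,86,88,90,92):
        t=np.radians(BY+ang); g=np.array([np.cos(t),np.sin(t)]); n=np.array([-g[1],g[0]]); k=np.zeros(m.shape,np.uint8)
        def f(us,w0,zs):
            P=np.array([proj(a,[*(PIN+u*g+w*n),.02+z]) for u in us for w in(-w0,w0) for z in zs]); cv2.fillConvexPoly(k,cv2.convexHull(P.round().astype(np.int32)),1)
        f((-.184,-.014),.005,(0,.135)); f((-.02,.011),.011,(0,.02)); f((-.02,.011),.011,(.08,.1))
        print(ang,round(((k>0)&m).sum()/((k>0)|m).sum(),3))
for q in('gate_edge','socket_low','socket_up'): print(q,[(np.round(r['centre'],1).tolist(),round(r['confidence'],2)) for r in bot.pinpoint(a,q)[:2]])
b=bot.capture('top'); print('tape',[(atz(b,r['centre'],.03).round(3),round(r['confidence'],2)) for r in bot.search_frame(b,'tape_measure')[:1]])
s=bot.read_state(); print(s['time_s'],s['position'],s['force'])
E
```

```text
conf 0.58 1939 [337.4 236. ]
84 0.867
86 0.887
88 0.861
90 0.8
92 0.75
gate_edge [([354.3, 249.7], 0.88)]
socket_low [([310.2, 239.8], 0.91), ([158.4, 218.0], 0.59)]
socket_up [([310.5, 216.7], 0.71), ([173.1, 215.8], 0.71)]
tape [(array([ 0.573, -0.105,  0.03 ]), 0.72)]
28.15 [ 0.50448772 -0.2022862   0.25772777] [-0.40472747  0.41463818 -0.43109483]
```

play_rows:
  moves:
    - [[-40, -25, -5, 0, 0, 0], [-40, -25, -5, 0, 0, 0], [-40, -25, 0, 0, 0, 0], [-40, -25, 0, 0, 0, 0], [-40, -25, 0, 0, 0, 0]]

```text
time_s: 28.65
position: [0.3582, -0.3895, 0.2686]
tcp_rot: [[0.105, 0.995, 0.0], [0.995, -0.105, -0.001], [-0.001, 0.001, -1.0]]
force: [0.3, -0.5, 0.1]
opening: 0.006
grasp_force: 0.0
```

play_rows:
  moves:
    - [[-40, -20, 0, 0, 0, 0], [-40, 0, 0, 0, 0, 0], [-30, 0, 0, 0, 0, 0], [0, 0, 0, 0, 0, 0], [0, 0, 0, 0, 0, 0]]

```text
time_s: 29.15
position: [0.3275, -0.4956, 0.268]
tcp_rot: [[0.106, 0.994, -0.0], [0.994, -0.106, 0.001], [0.001, -0.0, -1.0]]
force: [-0.4, -0.4, -0.1]
opening: 0.006
grasp_force: 0.0
```

```bash
python3 - <<'E'
from h import *
a=bot.capture('scene');b=bot.capture('top'); s=bot.read_state(); print(s['time_s'],s['position'])
h=cv2.cvtColor(b['image'],cv2.COLOR_BGR2HSV); m=cv2.inRange(h,(18,140,120),(35,255,255)); n,l,st,ce=cv2.connectedComponentsWithStats(m)
ai=np.radians(BY); Rb=np.array([[np.cos(ai),-np.sin(ai)],[np.sin(ai),np.cos(ai)]])
for i in range(1,n):
    if st[i,4]>15: X=atz(b,ce[i],.04); print('yellow',ce[i].round(1),st[i,4],X.round(3),'bin',(Rb.T@(X[:2]-PIN)).round(3))
t=np.radians(BY+90)
for r in bot.silhouettes(b,'gate')[:3]:
    print('gate top',round(r['confidence'],2),r['pixels'].sum(),cv2.boxPoints(minrect(r['pixels'])).round(1).tolist())
for ang in(84,86,88,90):
    t=np.radians(BY+ang); g=np.array([np.cos(t),np.sin(t)]); print(ang,'top edge',[proj(b,[*(PIN+u*g),.155]).round(1).tolist() for u in(-.184,-.014)])
print('top gate_edge',[(np.round(r['centre'],1).tolist(),round(r['confidence'],2)) for r in bot.pinpoint(b,'gate_edge')[:3]])
# bright-edge profile: sample gray along bin x at free end region, z=.155
g=cv2.cvtColor(b['image'],cv2.COLOR_BGR2GRAY).astype(np.float32)
for yb in(-.05,-.17):
    v=[]
    for xb in np.arange(-.03,.0301,.003):
        q=proj(b,[*(PIN+Rb@[xb,yb]),.155]); v.append(int(cv2.getRectSubPix(g,(1,1),(float(q[0]),float(q[1])))[0,0]))
    print(yb,v)
E
```

```text
29.25 [ 0.32805462 -0.4941584   0.26827508]
yellow [449.6 106.9] 29 [ 0.877 -0.648  0.04 ] bin [ 0.358 -0.553]
yellow [314.9 168.5] 145 [ 0.647 -0.158  0.04 ] bin [ 0.076 -0.091]
gate top 0.71 699 [[282.70001220703125, 191.5], [284.29998779296875, 177.5], [345.6000061035156, 184.6999969482422], [344.0, 198.60000610351562]]
gate top 0.63 1165 [[116.69999694824219, 257.1000061035156], [120.80000305175781, 227.1999969482422], [164.5, 233.10000610351562], [160.39999389648438, 263.1000061035156]]
84 top edge [[344.1, 191.3], [292.6, 180.3]]
86 top edge [[344.4, 189.4], [292.6, 180.1]]
88 top edge [[344.7, 187.5], [292.6, 180.0]]
90 top edge [[344.9, 185.5], [292.6, 179.8]]
top gate_edge [([118.4, 243.8], 0.76), ([337.9, 194.1], 0.64)]
-0.05 [78, 79, 75, 77, 80, 83, 98, 129, 158, 166, 166, 167, 168, 169, 168, 168, 169, 169, 169, 170, 170]
-0.17 [75, 80, 80, 90, 117, 147, 160, 148, 114, 86, 83, 86, 87, 88, 87, 85, 83, 86, 87, 88, 83]
```

```bash
python3 - <<'E'
from h import *
b=bot.capture('top'); a=bot.capture('scene')
ai=np.radians(BY); Rb=np.array([[np.cos(ai),-np.sin(ai)],[np.sin(ai),np.cos(ai)]])
def edge(c,yb,x0,x1,z,sgn):
    g=cv2.cvtColor(c['image'],cv2.COLOR_BGR2GRAY).astype(np.float32); xs=np.arange(x0,x1,.0005)
    v=np.array([cv2.getRectSubPix(g,(1,1),tuple(map(float,proj(c,[*(PIN+Rb@[x,yb]),z]))))[0,0] for x in xs])
    d=cv2.GaussianBlur(np.gradient(v)[None].astype(np.float64),(0,0),3)[0]*sgn; return xs[np.argmax(d)]
for n,c in(('top',b),('scene',a)):
    for lab,ys,x0,x1,z,sg in(('gate top front',np.arange(-.17,-.03,.01),-.035,.004,.155,1),('back rim outer',np.arange(-.17,-.01,.01),.150,.185,.125,-1)):
        e=np.array([edge(c,y,x0,x1,z,sg) for y in ys]); k=np.polyfit(ys,e,1); k=np.polyfit(ys[abs(e-np.polyval(k,ys))<.003],e[abs(e-np.polyval(k,ys))<.003],1)
        print(n,lab,(1000*e).round(1).tolist(),'slope deg',np.degrees(np.arctan(k[0])).round(2),'at y=-.18',round(1000*np.polyval(k,-.18),1),'at 0',round(1000*np.polyval(k,0),1))
E
```

```text
top gate top front [-18.0, -17.0, -16.0, -15.5, -14.5, -14.5, -13.0, -13.5, -12.0, -12.0, -11.0, -11.0, -9.5, -9.5, -8.0] slope deg 3.72 at y=-.18 -18.2 at 0 -6.5
top back rim outer [161.5, 161.5, 161.5, 161.0, 162.0, 161.5, 161.5, 161.5, 161.5, 161.5, 162.0, 161.5, 161.5, 162.0, 161.5, 161.5] slope deg 0.08 at y=-.18 161.4 at 0 161.7
scene gate top front [-26.5, -25.5, -25.0, -23.5, -23.0, -21.5, -20.5, -20.0, -18.5, -17.0, -17.0, -16.0, -14.5, -13.5, -12.5] slope deg 5.74 at y=-.18 -27.7 at 0 -9.6
scene back rim outer [158.5, 170.5, 184.5, 160.5, 161.0, 160.5, 160.0, 161.5, 161.0, 162.0, 161.5, 162.0, 162.5, 165.5, 163.0, 175.0] slope deg 2.23 at y=-.18 158.0 at 0 165.0
```

The tape measure is inside the bin (bin frame 76, -91 mm). The gate's top edge still measures about 3 degrees from shut, roughly 10 mm at the free edge. That is within tolerance but close, so I press it again and look at it while pressed.

play_rows:
  moves:
    - [[30, 0, 0, 0, 0, 0], [40, 0, 0, 0, 0, 0], [40, 20, 0, 0, 0, 0], [40, 25, 0, 0, 0, 0], [40, 25, 0, 0, 0, 0]]

```text
time_s: 29.95
position: [0.4182, -0.312, 0.2691]
tcp_rot: [[0.105, 0.994, 0.001], [0.994, -0.105, -0.002], [-0.001, 0.001, -1.0]]
force: [0.7, -0.2, 0.1]
opening: 0.004
grasp_force: 0.0
```

play_rows:
  moves:
    - [[40, 25, 0, 0, 0, 0], [40, 25, 5, 0, 0, 0], [30, 20, 5, 0, 0, 0], [0, 5, 0, 0, 0, 0], [0, 0, 0, 0, 0, 0]]

```text
time_s: 30.45
position: [0.5044, -0.2116, 0.2587]
tcp_rot: [[0.102, 0.995, 0.001], [0.995, -0.102, -0.002], [-0.002, 0.001, -1.0]]
force: [0.1, -0.8, 0.1]
opening: 0.003
grasp_force: 0.0
```

play_rows:
  moves:
    - [[0, 0, 45, 0, 0, 0], [0, 0, 45, 0, 0, 0], [0, 0, 30, 0, 0, 0], [0, 0, 10, 0, 0, 0], [0, 0, 0, 0, 0, 0]]

```text
time_s: 30.95
position: [0.5026, -0.2132, 0.1276]
tcp_rot: [[0.106, 0.994, -0.002], [0.994, -0.106, 0.0], [0.0, -0.002, -1.0]]
force: [-0.2, 0.4, 0.1]
opening: 0.003
grasp_force: 0.0
```

play_rows:
  moves:
    - [[0, 6, 0, 0, 0, 0], [0, 6, 0, 0, 0, 0], [0, 6, 0, 0, 0, 0], [0, 6, 0, 0, 0, 0], [0, 0, 0, 0, 0, 0]]

```text
time_s: 31.45
position: [0.5291, -0.2155, 0.1293]
tcp_rot: [[0.104, 0.995, 0.003], [0.995, -0.104, -0.002], [-0.002, 0.003, -1.0]]
force: [0.9, -0.8, 0.3]
opening: 0.005
grasp_force: 0.0
```

```bash
cat > prof.py <<'E'
from h import *
s=bot.read_state(); p=np.array(s['position']); print(s['time_s'],p,s['force'],s['grasp_force'])
ai=np.radians(BY); Rb=np.array([[np.cos(ai),-np.sin(ai)],[np.sin(ai),np.cos(ai)]]); print('tcp bin',Rb.T@(p[:2]-PIN))
c=bot.capture('scene'); g=cv2.cvtColor(c['image'],cv2.COLOR_BGR2GRAY).astype(np.float32)
def edge(yb,x0,x1,z,sgn):
    xs=np.arange(x0,x1,.0005); v=np.array([cv2.getRectSubPix(g,(1,1),tuple(map(float,proj(c,[*(PIN+Rb@[x,yb]),z]))))[0,0] for x in xs])
    d=cv2.GaussianBlur(np.gradient(v)[None].astype(np.float64),(0,0),3)[0]*sgn; return xs[np.argmax(d)]
ys=np.arange(-.18,-.03,.01); print('top front',[round(1000*edge(y,-.035,.01,.155,1),1) for y in ys])
print('bottom front',[round(1000*edge(y,-.035,.02,.02,1),1) for y in ys])
E
python3 prof.py
```

```text
31.45 [ 0.52913866 -0.21545444  0.12929488] [ 0.93116953 -0.78755585  0.28130084] 0.0
tcp bin [-0.03476902 -0.16014618]
top front [np.float64(-28.0), np.float64(-21.5), np.float64(10.0), np.float64(-21.0), np.float64(-19.0), np.float64(-2.5), np.float64(6.5), np.float64(-35.0), np.float64(-25.5), np.float64(-35.0), np.float64(-35.0), np.float64(-35.0), np.float64(-8.0), np.float64(-35.0), np.float64(-12.0)]
bottom front [np.float64(-1.0), np.float64(10.0), np.float64(20.0), np.float64(-21.0), np.float64(-19.0), np.float64(-19.5), np.float64(-18.5), np.float64(-16.5), np.float64(-15.5), np.float64(-14.0), np.float64(-14.0), np.float64(-13.0), np.float64(-12.5), np.float64(-13.5), np.float64(-14.0)]
```

play_rows:
  moves:
    - [[0, 6, 0, 0, 0, 0], [0, 4, 0, 0, 0, 0], [0, 3, 0, 0, 0, 0], [0, 0, 0, 0, 0, 0]]

```text
time_s: 31.9
position: [0.541, -0.2165, 0.1285]
tcp_rot: [[0.105, 0.995, 0.001], [0.995, -0.105, -0.001], [-0.001, 0.001, -1.0]]
force: [-0.5, 0.1, -0.3]
opening: 0.005
grasp_force: 0.2
```

play_rows:
  moves:
    - [[0, 3, 0, 0, 0, 0], [0, 3, 0, 0, 0, 0], [0, 0, 0, 0, 0, 0]]

```text
time_s: 32.2
position: [0.5467, -0.217, 0.1285]
tcp_rot: [[0.105, 0.994, 0.0], [0.994, -0.105, -0.001], [-0.001, 0.0, -1.0]]
force: [-0.8, 0.2, 0.1]
opening: 0.009
grasp_force: 0.2
```

```bash
python3 prof.py | sed 's/np.float64//g'
```

```text
32.2 [ 0.54672188 -0.2170451   0.12848575] [-0.78669058  0.18976796  0.12167752] 0.15333547198679298
tcp bin [-0.01711686 -0.15982855]
top front [(-16.5), (-4.5), (-8.0), (-2.5), (-29.0), (-20.0), (-22.5), (-18.0), (-18.5), (-18.0), (-19.0), (-18.5), (-21.0), (-15.5), (-14.0)]
bottom front [(-14.0), (-14.0), (-13.0), (-13.0), (-13.0), (-14.0), (-14.0), (-15.5), (-13.5), (-13.5), (-14.0), (-14.0), (-13.5), (-13.0), (-12.5)]
```

Pressed, the gate's lower edge reads flat, so it is fully shut. I ease off very slowly and check whether it creeps back.

play_rows:
  moves:
    - [[0, -0.5, 0, 0, 0, 0], [0, -0.5, 0, 0, 0, 0], [0, -0.5, 0, 0, 0, 0], [0, -0.5, 0, 0, 0, 0], [0, -1, 0, 0, 0, 0]]

```text
time_s: 32.75
position: [0.5435, -0.2167, 0.1286]
tcp_rot: [[0.105, 0.994, 0.001], [0.994, -0.105, -0.001], [-0.001, 0.001, -1.0]]
force: [-0.3, -0.4, -0.3]
opening: 0.005
grasp_force: 0.0
```

play_rows:
  moves:
    - [[0, -1, 0, 0, 0, 0], [0, -1, 0, 0, 0, 0], [0, -2, 0, 0, 0, 0], [0, -3, 0, 0, 0, 0], [0, 0, 0, 0, 0, 0]]

```text
time_s: 33.25
position: [0.536, -0.2158, 0.1285]
tcp_rot: [[0.105, 0.994, -0.0], [0.994, -0.105, -0.001], [-0.001, -0.0, -1.0]]
force: [-0.4, -0.3, 0.3]
opening: 0.01
grasp_force: 0.0
```

```bash
python3 prof.py | sed 's/np.float64//g'
```

```text
33.25 [ 0.53598068 -0.21576109  0.12850111] [-0.37284097 -0.26412573  0.26501366] 0.0
tcp bin [-0.0279339  -0.15971209]
top front [(-24.0), (-16.5), (-1.0), (-14.5), (-35.0), (4.0), (10.0), (-35.0), (-31.5), (-31.0), (-33.0), (-34.0), (-30.0), (-28.0), (3.5)]
bottom front [(0.5), (12.0), (-18.5), (-17.0), (-17.0), (-16.5), (-15.0), (-13.5), (-14.5), (-14.5), (-13.5), (-12.0), (-13.0), (-14.0), (-14.0)]
```

play_rows:
  moves:
    - [[0, -5, 0, 0, 0, 0], [0, -10, 0, 0, 0, 0], [0, -10, 0, 0, 0, 0], [0, -5, 0, 0, 0, 0], [0, 0, 0, 0, 0, 0]]

```text
time_s: 33.8
position: [0.5054, -0.2125, 0.1285]
tcp_rot: [[0.106, 0.994, -0.001], [0.994, -0.106, -0.0], [-0.0, -0.001, -1.0]]
force: [0.4, -0.3, 0.1]
opening: 0.008
grasp_force: 0.0
```

```bash
python3 prof.py | sed 's/np.float64//g' | grep -v top
```

```text
33.8 [ 0.50543953 -0.21247262  0.12853979] [ 0.40148514 -0.26330408  0.09353854] 0.0
tcp bin [-0.05865157 -0.15974128]
bottom front [(0.5), (11.5), (-18.0), (-17.0), (-16.0), (-16.5), (-14.5), (-13.0), (-14.5), (-14.0), (-12.5), (-13.0), (-13.5), (-13.5), (-13.5)]
```

play_rows:
  moves:
    - [[0, 0, 0, 0, 0, 0], [0, 0, 0, 0, 0, 0], [0, 0, 0, 0, 0, 0], [0, 0, 0, 0, 0, 0], [0, 0, 0, 0, 0, 0]]

```text
time_s: 34.35
position: [0.5068, -0.2128, 0.1285]
tcp_rot: [[0.105, 0.994, 0.0], [0.994, -0.105, -0.001], [-0.001, 0.0, -1.0]]
force: [-0.1, 0.5, 0.2]
opening: 0.009
grasp_force: 0.0
```

play_rows:
  moves:
    - [[0, 0, 0, 0, 0, 0], [0, 0, 0, 0, 0, 0], [0, 0, 0, 0, 0, 0], [0, 0, 0, 0, 0, 0], [0, 0, 0, 0, 0, 0]]

```text
time_s: 34.85
position: [0.5067, -0.2128, 0.1285]
tcp_rot: [[0.105, 0.994, 0.0], [0.994, -0.105, -0.001], [-0.001, 0.0, -1.0]]
force: [-0.2, -0.1, 0.1]
opening: 0.006
grasp_force: 0.0
```

```bash
python3 prof.py | sed 's/np.float64//g' | grep -v top
```

```text
34.85 [ 0.50671136 -0.21282131  0.12854604] [-0.19620928 -0.10575218  0.09710605] 0.0
tcp bin [-0.05734952 -0.15995058]
bottom front [(0.5), (11.5), (-19.0), (-17.5), (-17.0), (-16.0), (-15.0), (-15.0), (-14.0), (-14.0), (-13.0), (-13.5), (-13.5), (-12.0), (-14.0)]
```

play_rows:
  moves:
    - [[0, -15, 0, 0, 0, 0], [0, 0, -40, 0, 0, 0], [0, 0, -45, 0, 0, 0], [0, 0, -45, 0, 0, 0], [0, 0, -10, 0, 0, 0]]

```text
time_s: 35.4
position: [0.4943, -0.2127, 0.2739]
tcp_rot: [[0.105, 0.994, 0.009], [0.994, -0.105, -0.007], [-0.006, 0.01, -1.0]]
force: [-0.1, 0.4, 0.2]
opening: 0.006
grasp_force: 0.0
```

play_rows:
  moves:
    - [[-40, -25, 0, 0, 0, 0], [-40, -25, 0, 0, 0, 0], [-40, -25, 0, 0, 0, 0], [-40, -20, 0, 0, 0, 0], [-40, -20, 0, 0, 0, 0]]

```text
time_s: 35.9
position: [0.3549, -0.3987, 0.268]
tcp_rot: [[0.105, 0.994, -0.0], [0.994, -0.105, 0.0], [0.0, -0.0, -1.0]]
force: [0.8, 0.0, 0.2]
opening: 0.004
grasp_force: 0.0
```

play_rows:
  moves:
    - [[-30, 0, 0, 0, 0, 0], [-20, 0, 0, 0, 0, 0], [0, 0, 0, 0, 0, 0], [0, 0, 0, 0, 0, 0], [0, 0, 0, 0, 0, 0]]

```text
time_s: 36.4
position: [0.3512, -0.4459, 0.2682]
tcp_rot: [[0.104, 0.995, -0.0], [0.995, -0.104, 0.001], [0.001, -0.001, -1.0]]
force: [0.1, -0.7, 0.6]
opening: 0.009
grasp_force: 0.0
```

```bash
sed "s/'scene'/'top'/" prof.py > prof_t.py; python3 prof_t.py | sed 's/np.float64//g'; python3 -c "
from h import *
a=bot.capture('scene')
for q in('glue_stick','correction','coffee_mug','socket_low','socket_up'): print(q,[np.round(r['centre'],1).tolist() for r in bot.pinpoint(a,q)[:2]])"
```

```text
36.4 [ 0.35117322 -0.44588038  0.26816431] [ 0.07176015 -0.66205503  0.59335301] 0.0
tcp bin [-0.18680768 -0.4084445 ]
top front [(-14.5), (-13.0), (-13.5), (-12.5), (-12.5), (-12.0), (-11.5), (-11.5), (-10.0), (-10.5), (-9.0), (-10.0), (-8.5), (-9.0), (-7.5)]
bottom front [(17.0), (17.0), (20.0), (19.5), (20.0), (20.0), (20.0), (20.0), (20.0), (20.0), (20.0), (20.0), (20.0), (20.0), (-8.0)]
glue_stick [[274.0, 215.6]]
correction []
coffee_mug [[387.6, 300.9]]
socket_low [[309.8, 239.1]]
socket_up [[310.5, 214.8], [174.8, 213.3]]
```

```bash
python3 -c "
from rig import bot
print(bot.hand_in())"
```

```text
the job is handed in; nothing more can be done
None
```

The job is handed in, with no verdict shown: the tape measure is in the bin and the gate hangs on both pins, shut to about 6 mm at its free edge by my measurement (limit 15 mm). The last pictures show the glue stick and mug unmoved, but the final check did not detect the bottle; it was last seen in place after the gate was first shut.

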